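# Fit the adjustable wrench and swing the clamp dog over the tile

### The arm

A 7-joint arm with a two-finger parallel gripper is mounted at the origin on a cart in front of the work surface, level with it; the furniture and walls round the work are solid. World frame = base frame: x ahead of the robot, y to its left, z up, the work surface at z = 0. Lengths are in m, angles in degrees, forces in N, time in s.
With the tool pointing down it reaches from about 0.425 to 0.875 m from the base axis. Payload 4.7 kg.
Tool frame: the origin (TCP) lies between the finger pads; the fingertips stand 14 mm ahead of it and the grasp point (between the pads) lies 5 mm behind it (env.tip_reach is the distance from the TCP to the fingertips, in m); z points along the fingers, y is the direction in which the jaws open and shut (so a half turn about z gives the same grasp; the last joint's range is limited). The gripper opens to 87 mm and grips with 3 to 60 N. Pads are 19 mm wide; open, the fingers measure 117 mm over their backs; the gripper's body (75 mm by 190 mm) begins 51 mm behind the grasp point.
Start: joints at [-68.807, 18.392, -4.016, 83.108, 1.295, 78.541, -3.26], TCP at [0.226, 0.609, 0.237] pointing down, gripper open.
Joint ranges: [-163.93, 163.93], [-17.29, 119.83], [-79.2, 71.16], [3.27, 140.29], [-89.18, 269.18], [5.43, 117.66], [-154.24, 154.24]. Speed limits (degrees/s): [147.25, 147.25, 180, 180, 180, 180, 180].

### API

Orientations are given as [roll, pitch, yaw] about the fixed x, y, z axes, in that order (R = Rz(yaw) Ry(pitch) Rx(roll)).
In Python, from cell import env gives the robot as it stands. The module is installed in compiled form; this text tells all that it offers.
- The arm moves only by the shell command python3 -m pendant 'ROWS' [FORCE]. ROWS is JSON, a list of rows, each an object of numbers: "rx", "ry", "rz": the turn, a rotation vector about the tool's x, y, z in degrees; "tx", "ty", "tz": the shift along the tool's x, y, z in mm; "jaw": the finger opening in mm, from 0 to 87. In form: [{"rx": .., "ry": .., "rz": .., "tx": .., "ty": .., "tz": .., "jaw": ..}, ...]. A call has 1 to 20 rows; each row shifts and turns the commanded pose from where the row before left it, along the tool's axes as they then stand; what a row does not reach is not made up. A row lasts 1/12 s, in which the tool goes at most 41.7 mm and 7.16 degrees, less where a joint would pass 70% of its speed; a pose out of reach is approached as far as the arm can. A call with a gripper value outside its range is refused whole. The fingers move at their own pace and stop on an object; FORCE is the grip in N (left out, the last holds). Time passes only in rows, so rows that do not move let the fingers close. It gives the time, the measured TCP pose, the force and the opening at its end, in the units of the state.
- env.get_obs(): the state, without advancing time (a new reading comes with each control period).
- env.read_camera(name): name is "scene" or "top"; returns a dict with "img" (480x640x3 uint8, red, green, blue), "range_z" (480x640 float32, m along the optical axis (not along the pixel's ray), 0 where there is no reading), "vertical_fov" (degrees; the focal length in pixels is half the picture's height over the tangent of half this angle, whatever the lens; pixels are square), "cx", "cy" (the principal point, pixels), "world_to_cam" (4x4, takes a point from world to camera coordinates). Camera axes: x right, y up, looking along -z (the intrinsics and any distortion apply to the point x, -y, -z); pixel columns grow to the right and rows downward; lengths in m; the calibration is good to about 2 mm. A picture is of the moment at which its call begins.
- env.sign_off(): hands the job in, once; it reports no verdict.
The state is a dict: "time_s": time; "qpos": joint angles; "joint_velocities": joint speeds; "effort": joint torques, N m; "tool_pos": TCP position; "tool_rot": TCP orientation; "force": force on the tool from outside, world axes, zero at the start; "wrist_torque": the same for the moment, N m; "grip_width": finger opening in m.
Only numpy, scipy, OpenCV 4.12 (cv2) and the standard library are available. Lean on these libraries where they do the work, as an engineer would, in place of code of your own. Each camera call takes 0.05 s, during which the arm holds its last target.

### The job

The adjustable wrench lying round the hexagonal spindle head of the tile jig is set too wide. Without taking it off, roll its worm with a fingertip until the jaws just fit the hexagon, then push the wrench handle round so that the clamp dog swings over the tile and points square across its near edge. Leave the wrench fitted there, do not push the spindle or dog with the hand, and do not disturb the tile, paint pot or jar.

Things in the scene. Friction and masses are not known exactly. Their poses are not given: they have to be found in the camera images.
- jig: tile jig fixed to the bench: plywood board 372 x 230 x 6 mm; on the robot's side a wooden deck, top 26 mm above the bench, on which the wrench lies flat and slides; the tile in its seat on the far side. Origin on the bench under the spindle's axis; x away from the robot towards the tile, z up
- hex_head (a point): steel hexagon head of the jig's upright spindle, 36 mm across flats, 41.6 mm across corners, 20 mm high; this point is its centre, on the turning axis, 36 mm above the bench. Hexagon top 46 mm, the stud on it 52 mm above the bench. Its x axis points along the dog and turns with it
- dog_tip (a point): outer end of the clamp dog, a dark steel bar 24 mm wide, 8 mm thick, round-ended, fixed to the spindle under the hexagon and reaching 90 mm from the turning axis; it passes 1.5 mm or more above the tile. At first it points to the right, clear of the tile
- spindle (a joint): turning angle of spindle, hexagon and dog (rad): 0 = dog square across the tile's near edge (along the jig's x); negative = still swung to the right; grows counter-clockwise from above. Starts near -1.25. Turns at 0.2 N m and stays where it is left; no stop at 0, it goes on to 0.6
- wrench_mouth (a point): middle of the wrench's mouth (when set to 36 mm), 8 mm above the wrench's underside. Loose steel wrench, 190 mm long, about 0.45 kg, head 16 mm thick, flat on the deck, hexagon in its mouth, its throat 24 mm from this point. Axes: x from handle to mouth, y from fixed to moving jaw, z up
- worm_top (a point): top of the worm, half-way along it: a knurled roller 21 mm in diameter, 20 mm long, axis along the wrench's y, 22 mm above the wrench's underside, 6 mm proud of the head. A fingertip pressed on it with 6 to 15 N and drawn along the wrench's +x (handle to mouth) rolls it and closes the jaws; the other way opens them. Axes as wrench_mouth
- worm (a joint): turn of the worm (rad), 0 = the jaws are set to 36 mm, positive = wider; one turn moves the jaw 12 mm. Friction 0.03 N m; the jaw does not drive it back in ordinary use
- wrench_jaw (a joint): opening of the wrench's jaws beyond 36 mm (m): 0 = just fits the hexagon, positive = wider. Starts between 0.008 and 0.016, too wide to turn the hexagon. The two jaws stay parallel and follow the worm
- handle_mid (a point): middle of the handle, 125 mm from the mouth's middle, 7 mm above the wrench's underside (its x, y, z axes as wrench_mouth); handle 25 mm wide, 12 mm thick there, ending 170 mm from the mouth. Pushed towards the wrench's -y it turns the wrench counter-clockwise from above (dog towards the tile)
- tile: painted ceramic tile 150 x 150 x 8 mm lying in the jig's seat on the far side of the spindle, its top 14 mm above the bench; origin at the centre of its underside
- pot: low paint pot 71 mm across, 43 mm high, standing on the bench; origin at the centre of its underside
- jar: pigment jar with a lid, 54 mm across, 58 mm high, standing on the bench; origin at the centre of its underside

How it is judged (in metres and radians):
On the way:
1. the jaws, round the hexagon, are set to within 2 mm of its width before it is turned (value of joint wrench_jaw below 0.002 m and horizontal distance between wrench_mouth and hex_head below 0.01 m and value of joint spindle below -0.9 rad), for 0.2 s.
At the end, for the whole second after the job is handed in: The dog points square across the tile's near edge within 0.2 rad (11 degrees) either way; the wrench lies flat with the hexagon still in its mouth (centres within 10 mm) and its jaws within 2 mm of the hexagon's width; spindle and tile are at rest (value of joint spindle between -0.2 and 0.2 rad and value of joint wrench_jaw below 0.002 m and horizontal distance between wrench_mouth and hex_head below 0.01 m and height (world z) of wrench_mouth below 0.04 m and angle between wrench_mouth's own z axis and vertical below 0.1 rad and linear speed of tile below 0.02 m/s and velocity of joint spindle between -0.05 and 0.05 rad/s); the robot touches nothing.
It fails at once if the hand or arm pushes the spindle or the dog itself (contact force between any of the fingers, the arm and spindle above 3 N).
It fails at once if the tile is shifted by more than 15 mm (distance of tile from where it was at the start of the episode above 0.015 m).
It fails at once if the pot or jar is moved by more than 30 mm (distance of any of pot, jar from where it was at the start of the episode above 0.03 m).
It also fails if it takes over 72 s, if anything falls off the work surface, if the arm or the gripper's body presses on something with over 40 N, if the wrist force passes 120 N, or if a joint passes its speed limit or range.

## Working session

There is one attempt and no reset: what is moved stays moved. The work goes in short steps, Python scripts to look and compute and a shell command to move; the robot and the scene stay as the last step left them, time stands still between calls to the robot, and variables do not carry over. Pictures are saved under pics/ and viewed, and the job is handed in when it is done.

```bash
mkdir -p pics; ls; python3 - <<'E'
from cell import env
import cv2,numpy as np
o=env.get_obs()
for k,v in o.items(): print(k,np.round(v,4))
print(env.tip_reach)
for n in ["scene","top"]:
    c=env.read_camera(n); cv2.imwrite(f"pics/{n}0.png",c["img"][:,:,::-1]); np.savez(f"{n}0.npz",**c)
    print(n,c["vertical_fov"],c["cx"],c["cy"],np.round(c["world_to_cam"],4).tolist(),[k for k in c])
E
```

```text
pics
time_s 0.0
qpos [-68.8059  18.4386  -4.0152  83.1739   1.2946  78.5402  -3.2601]
joint_velocities [ 0.0374  0.0809 -0.0316 -0.0029  0.0021 -0.0342  0.0351]
effort [ 1.00000e-04 -4.91291e+01 -4.03800e-01 -3.12535e+01 -6.39000e-02
  4.38000e-02  2.00000e-04]
tool_pos [0.2263 0.6088 0.2355]
tool_rot [-1.798925e+02  5.400000e-03  1.596151e+02]
force [ 0.4837 -0.2841 -0.2433]
wrist_torque [0.0111 0.0356 0.0158]
grip_width 0.0871
0.014
scene 42.157488537952794 313.7520205808481 236.07381817118338 [[0.8963, -0.4432, 0.0117, -0.5723], [0.2355, 0.4984, 0.8344, -0.1127], [-0.3756, -0.7451, 0.5511, -1.5458], [0.0, 0.0, 0.0, 1.0]] ['img', 'range_z', 'vertical_fov', 'cx', 'cy', 'world_to_cam']
top 47.00417000582502 329.811714759425 236.37849303677456 [[-0.0085, -0.9999, 0.011, -0.1948], [0.9851, -0.0065, 0.1718, -0.5389], [-0.1717, 0.0123, 0.9851, -1.1571], [0.0, 0.0, 0.0, 1.0]] ['img', 'range_z', 'vertical_fov', 'cx', 'cy', 'world_to_cam']
```

View pics/top0.png

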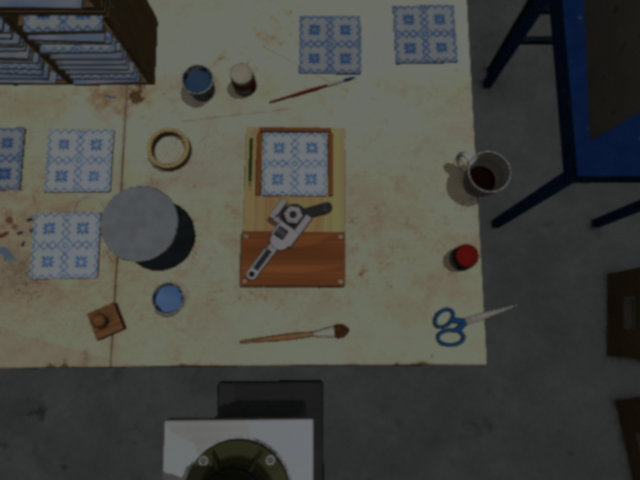

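View pics/scene0.png

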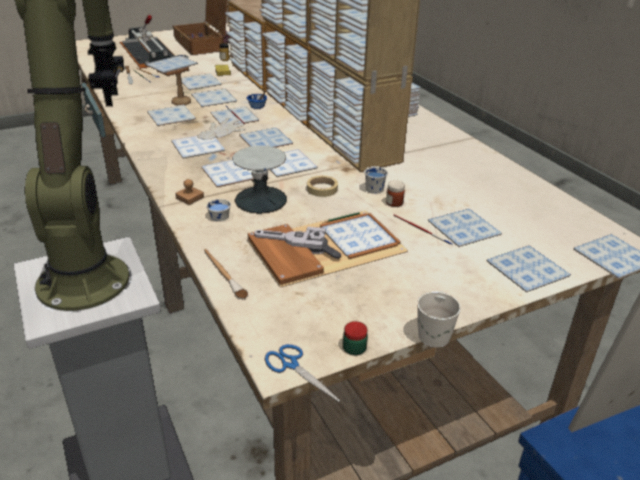

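The top view shows the jig at about (290,205), with the hexagon at (292,213), the handle end at (253,275) and the dog pointing right to (328,208). I'll zoom in.

```bash
cat > h.py <<'E'
import numpy as np,cv2
from cell import env
def K(c):
    h=c["img"].shape[0]; f=h/2/np.tan(np.radians(float(c["vertical_fov"]))/2); return f,float(c["cx"]),float(c["cy"])
def cloud(c):
    f,cx,cy=K(c); z=c["range_z"].astype(float); v,u=np.indices(z.shape)
    P=np.stack([(u-cx)/f*z,-(v-cy)/f*z,-z,np.ones_like(z)],-1)
    W=P@np.linalg.inv(c["world_to_cam"]).T
    W[z==0]=np.nan
    return W[...,:3]
def pix2plane(c,u,v,zw):
    f,cx,cy=K(c); M=np.linalg.inv(c["world_to_cam"])
    d=M[:3,:3]@np.array([(u-cx)/f,-(v-cy)/f,-1]); o=M[:3,3]
    return o+d*(zw-o[2])/d[2]
def proj(c,p):
    f,cx,cy=K(c); q=c["world_to_cam"]@np.append(p,1); return cx+f*q[0]/-q[2], cy-f*q[1]/-q[2]
def crop(c,u0,v0,w,h,s,name,gain=1.0):
    im=c["img"][v0:v0+h,u0:u0+w]; im=np.clip(im.astype(float)*gain,0,255).astype(np.uint8)
    cv2.imwrite(name,cv2.resize(im,None,fx=s,fy=s,interpolation=cv2.INTER_CUBIC)[:,:,::-1])
E
python3 - <<'E'
from h import *
c=dict(np.load("top0.npz")); s=dict(np.load("scene0.npz"))
crop(c,230,180,120,110,5,"pics/topz.png",2); crop(s,230,190,190,110,4,"pics/scz.png",1.2)
W=cloud(c)
for p in [(292,213),(253,275),(283,228),(328,208),(262,258),(246,290),(200,330),(350,300),(168,300),(200,80),(243,80),(463,257),(295,163),(250,240),(340,280)]:
    print(p,np.round(W[p[1],p[0]],4))
E
```

```text
(292, 213) [ 0.5903 -0.1161  0.0472]
(253, 275) [ 0.4553 -0.0312  0.0363]
(283, 228) [ 0.558  -0.0961  0.0409]
(328, 208) [ 0.6069 -0.1956  0.0215]
(262, 258) [ 0.4921 -0.0506  0.0386]
(246, 290) [ 0.4259 -0.011  -0.0038]
(200, 330) [0.3385 0.0871 0.0038]
(350, 300) [ 0.4012 -0.2428  0.007 ]
(168, 300) [0.4034 0.1543 0.0234]
(200, 80) [0.9052 0.0965 0.0429]
(243, 80) [ 0.8928 -0.006   0.068 ]
(463, 257) [ 0.4889 -0.486   0.0561]
(295, 163) [ 0.7137 -0.121   0.0179]
(250, 240) [ 0.5342 -0.0221  0.0263]
(340, 280) [ 0.444  -0.2206  0.0257]
```

View pics/topz.png

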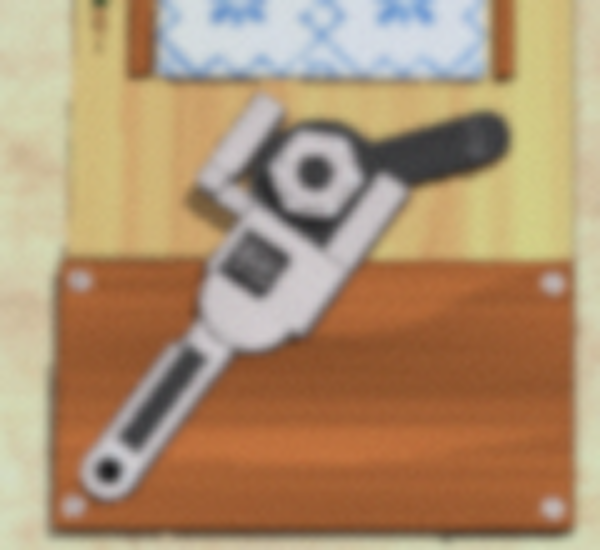

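View pics/scz.png

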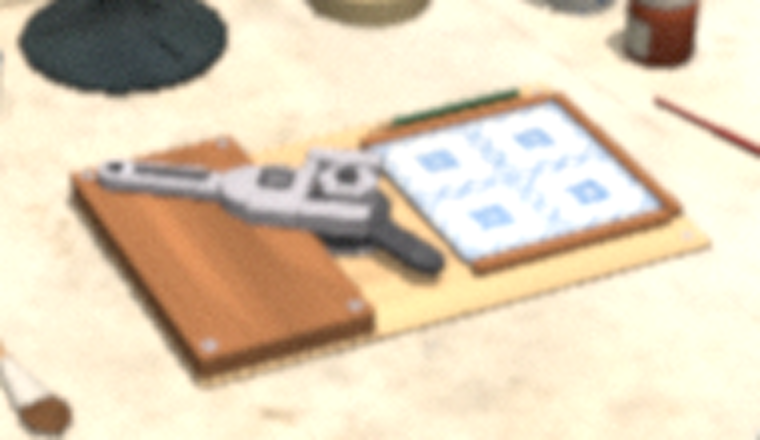

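The zoomed view shows the wrench head pointing up and right at about -35°. The worm is at (281,233) full-image, the moving jaw is at upper left with a visible gap, and the dog points right. Next I'll measure these precisely and check for lens distortion.

```bash
python3 - <<'E'
from h import *
c=dict(np.load("top0.npz")); s=dict(np.load("scene0.npz"))
def Z(x,y): return 230+x/5-.4,180+y/5-.4
def S(x,y): return 230+x/4-.4,190+y/4-.4
T={"deckTL":((62,260),.026),"deckBL":((52,530),.026),"deckBR":((575,533),.026),"deckTR":((573,260),.026),
"stud":((315,172),.052),"worm":((255,265),.048),"hole":((108,471),.038),"handle_top":((205,345),.038),"dogtip":((508,135),.024),
"tileL":((158,78),.014),"tileR":((490,78),.014)}
for k,(p,z) in T.items(): print("top",k,np.round(pix2plane(c,*Z(*p),z),4))
SS={"stud":((348,176),.052),"worm":((277,179),.048),"hole":((115,168),.038),"dogtip":((430,270),.022),"deckNL":((75,180),.026),"deckNR":((200,372),.026),"deckFR":((372,318),.026)}
for k,(p,z) in SS.items(): print("sc",k,np.round(pix2plane(s,*S(*p),z),4))
# height offsets check via clouds
W=cloud(c);
m=(W[...,0]>.44)&(W[...,0]<.54)&(W[...,1]>-.2)&(W[...,1]<-.12); print("deck z",np.nanmedian(W[m][:,2]))
W2=cloud(s);m=(W2[...,0]>.44)&(W2[...,0]<.54)&(W2[...,1]>-.2)&(W2[...,1]<-.12); print("deck z sc",np.nanmedian(W2[m][:,2]))
E
```

```text
top deckTL [ 0.5533 -0.004   0.026 ]
top deckBL [ 0.4333 -0.0019  0.026 ]
top deckBR [ 0.4303 -0.2305  0.026 ]
top deckTR [ 0.5518 -0.2312  0.026 ]
top stud [ 0.587  -0.1177  0.052 ]
top worm [ 0.5465 -0.0915  0.048 ]
top hole [ 0.4578 -0.0275  0.038 ]
top handle_top [ 0.5128 -0.0691  0.038 ]
top dogtip [ 0.6095 -0.2028  0.024 ]
top tileL [ 0.6393 -0.0442  0.014 ]
top tileR [ 0.6384 -0.195   0.014 ]
sc stud [ 0.5848 -0.1241  0.052 ]
sc worm [ 0.5435 -0.1018  0.048 ]
sc hole [ 0.4572 -0.0293  0.038 ]
sc dogtip [ 0.604 -0.205  0.022]
sc deckNL [ 0.4337 -0.0143  0.026 ]
sc deckNR [ 0.4249 -0.2444  0.026 ]
sc deckFR [ 0.5441 -0.2401  0.026 ]
deck z 0.026042209070474387
deck z sc 0.024651697871160005
```

```bash
python3 - <<'E'
from h import *
c=dict(np.load("top0.npz")); W=cloud(c)
for p in [(140,222),(170,150),(168,300),(60,230),(105,320)]: print(p,np.round(W[p[1],p[0]],3))
m=(W[...,0]>.3)&(W[...,0]<.8)&(W[...,1]<.7); print(np.nanmax(W[m][:,2]))
E
```

```text
(140, 222) [0.552 0.182 0.148]
(170, 150) [ 0.753  0.172 -0.003]
(168, 300) [0.403 0.154 0.023]
(60, 230) [0.563 0.408 0.006]
(105, 320) [0.361 0.275 0.058]
0.1573036180805809
```

```bash
python3 -m pendant '[{"rz":3,"tx":-33},{"rz":3,"tx":-33},{"rz":3,"tx":-33},{"rz":3,"tx":-33}]' 10
```

```text
invalid input at $[0]: expected keys rx, ry, rz, tx, ty, tz, jaw
```

```bash
python3 -m pendant '[{"rx":0,"ry":0,"rz":3,"tx":-33,"ty":0,"tz":0,"jaw":60},{"rx":0,"ry":0,"rz":3,"tx":-33,"ty":0,"tz":0,"jaw":40},{"rx":0,"ry":0,"rz":3,"tx":-33,"ty":0,"tz":0,"jaw":20},{"rx":0,"ry":0,"rz":3,"tx":-33,"ty":0,"tz":0,"jaw":0}]' 10
```

```text
time_s: 0.43
tool_pos: [0.347, 0.5531, 0.2359]
tool_rot: [-180.0, 0.0, 147.5]
force: [0.3, 0.3, 0.2]
grip_width: 0.0678
```

```bash
python3 -m pendant '[{"rx":0,"ry":0,"rz":4,"tx":-34,"ty":0,"tz":0,"jaw":0},{"rx":0,"ry":0,"rz":4,"tx":-34,"ty":0,"tz":0,"jaw":0},{"rx":0,"ry":0,"rz":4,"tx":-34,"ty":0,"tz":0,"jaw":0},{"rx":0,"ry":0,"rz":4,"tx":-34,"ty":0,"tz":0,"jaw":0},{"rx":0,"ry":0,"rz":4,"tx":-34,"ty":0,"tz":0,"jaw":0},{"rx":0,"ry":0,"rz":4,"tx":-34,"ty":0,"tz":0,"jaw":0},{"rx":0,"ry":0,"rz":4,"tx":-34,"ty":0,"tz":0,"jaw":0},{"rx":0,"ry":0,"rz":4,"tx":-34,"ty":0,"tz":0,"jaw":0},{"rx":0,"ry":0,"rz":4,"tx":-34,"ty":0,"tz":0,"jaw":0},{"rx":0,"ry":0,"rz":4,"tx":-34,"ty":0,"tz":0,"jaw":0},{"rx":0,"ry":0,"rz":4,"tx":-34,"ty":0,"tz":0,"jaw":0},{"rx":0,"ry":0,"rz":4,"tx":-34,"ty":0,"tz":0,"jaw":0},{"rx":0,"ry":0,"rz":4,"tx":-34,"ty":0,"tz":0,"jaw":0},{"rx":0,"ry":0,"rz":4,"tx":-34,"ty":0,"tz":0,"jaw":0},{"rx":0,"ry":0,"rz":4,"tx":-34,"ty":0,"tz":0,"jaw":0},{"rx":0,"ry":0,"rz":4,"tx":-34,"ty":0,"tz":0,"jaw":0},{"rx":0,"ry":0,"rz":4,"tx":-34,"ty":0,"tz":0,"jaw":0},{"rx":0,"ry":0,"rz":4,"tx":-34,"ty":0,"tz":0,"jaw":0},{"rx":0,"ry":0,"rz":4,"tx":-34,"ty":0,"tz":0,"jaw":0},{"rx":0,"ry":0,"rz":4,"tx":-34,"ty":0,"tz":0,"jaw":0}]'
```

```text
time_s: 2.1
tool_pos: [0.5556, -0.0378, 0.2361]
tool_rot: [-180.0, 0.0, 67.4]
force: [0.5, -0.5, 0.4]
grip_width: 0.0005
```

```bash
python3 -m pendant '[{"rx":0,"ry":0,"rz":7,"tx":0,"ty":0,"tz":20,"jaw":0},{"rx":0,"ry":0,"rz":7,"tx":0,"ty":0,"tz":20,"jaw":0},{"rx":0,"ry":0,"rz":0,"tx":-24,"ty":6,"tz":20,"jaw":0},{"rx":0,"ry":0,"rz":0,"tx":-24,"ty":6,"tz":20,"jaw":0},{"rx":0,"ry":0,"rz":0,"tx":0,"ty":0,"tz":20,"jaw":0},{"rx":0,"ry":0,"rz":0,"tx":0,"ty":0,"tz":20,"jaw":0},{"rx":0,"ry":0,"rz":0,"tx":0,"ty":0,"tz":15,"jaw":0},{"rx":0,"ry":0,"rz":0,"tx":0,"ty":0,"tz":0,"jaw":0}]'
python3 - <<'E'
from h import *
for n,b in [("scene",(230,130,190,150)),("top",(230,150,120,140))]:
    c=env.read_camera(n); np.savez(f"{n}1.npz",**c); crop(c,*b,4,f"pics/{n}1.png",2 if n=="top" else 1.2)
    o=env.get_obs(); p=np.array(o["tool_pos"]); print(np.round(p,4),o["tool_rot"]); print(n,[round(float(x),1) for x in proj(c,p-[0,0,.014])],b)
E
```

```text
time_s: 2.77
tool_pos: [0.5345, -0.0815, 0.0981]
tool_rot: [-179.7, 0.2, 53.6]
force: [-0.4, 0.3, -1.0]
grip_width: 0.0007
[ 0.5357 -0.0817  0.0999] [-1.79816596e+02  1.51669575e-01  5.36072658e+01]
scene [292.9, 219.2] (230, 130, 190, 150)
[ 0.537  -0.0818  0.1013] [-1.79949484e+02  5.61866247e-02  5.36176386e+01]
top [274.6, 233.7] (230, 150, 120, 140)
```

View pics/scene1.png

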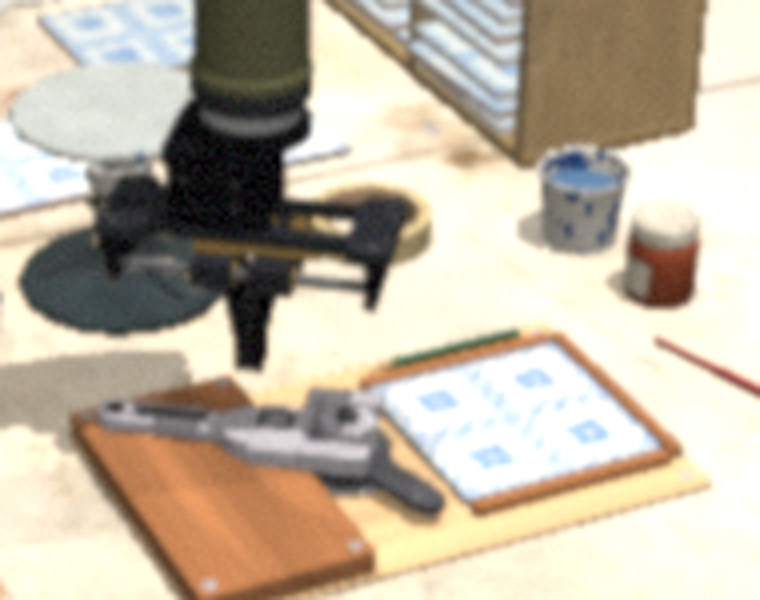

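View pics/top1.png

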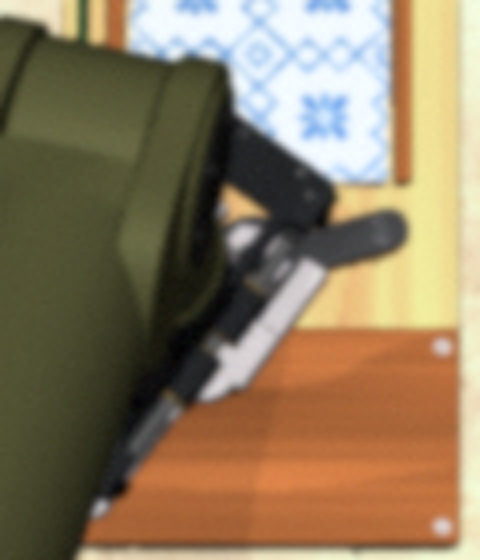

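Scene view: the closed fingertips are at pixel (293,220), which matches the projection within about 1 px. I'll overlay the top-camera candidates on the scene image to settle the 6–10 mm disagreement.

```bash
python3 - <<'E'
from h import *
s=dict(np.load("scene1.npz"));t=dict(np.load("top0.npz"))
def ov(c,u0,v0,w,h,k,name,pts,gain):
    crop(c,u0,v0,w,h,k,name,gain); im=cv2.imread(name)
    for p,col in pts:
        u,v=proj(c,np.array(p)); cv2.circle(im,(int((u-u0+.5)*k),int((v-v0+.5)*k)),3,col,-1)
    cv2.imwrite(name,im)
A=[((.5465,-.0915,.048),(0,0,255)),((.587,-.1177,.052),(0,0,255)),((.4578,-.0275,.038),(0,0,255)),((.4303,-.2305,.026),(0,0,255)),((.5518,-.2312,.026),(0,0,255)),((.4333,-.0019,.026),(0,0,255)),((.6393,-.0442,.014),(0,0,255)),((.6384,-.195,.014),(0,0,255))]
ov(s,235,205,110,80,7,"pics/ov.png",A,1.2)
# camera pos
for c in (s,t): print(np.linalg.inv(c["world_to_cam"])[:3,3],K(c))
E
```

```text
[-0.0411408  -1.34923518  0.95260965] (np.float64(622.6622158279325), 313.7520205808481, 236.07381817118338)
[ 0.33053004 -0.18406734  1.23456557] (np.float64(551.9072876645416), 329.811714759425, 236.37849303677456)
```

View pics/ov.png

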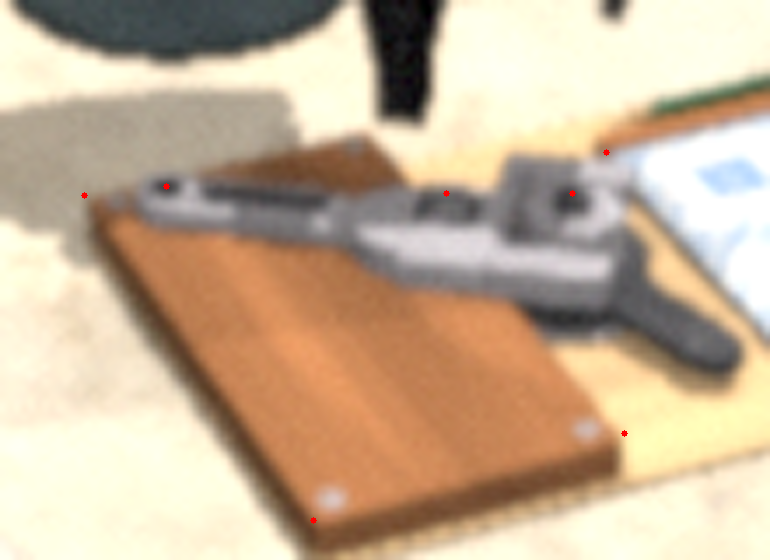

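```bash
python3 -m pendant '[{"rx":0,"ry":0,"rz":0,"tx":-2,"ty":6,"tz":15,"jaw":0},{"rx":0,"ry":0,"rz":0,"tx":0,"ty":0,"tz":13,"jaw":0},{"rx":0,"ry":0,"rz":0,"tx":0,"ty":0,"tz":7,"jaw":0},{"rx":0,"ry":0,"rz":0,"tx":0,"ty":0,"tz":0,"jaw":0},{"rx":0,"ry":0,"rz":0,"tx":0,"ty":0,"tz":0,"jaw":0},{"rx":0,"ry":0,"rz":0,"tx":0,"ty":0,"tz":0,"jaw":0}]'
cat > look.py <<'E'
from h import *
import sys
k=sys.argv[1]
s=env.read_camera("scene"); o=env.get_obs(); p=np.array(o["tool_pos"])
crop(s,235,205,110,80,7,f"pics/s{k}.png",1.2)
print(np.round(p,4),np.round(o["tool_rot"],2),np.round(o["force"],2),o["time_s"])
d=p[:2]-[.5465,-.0915]; a=np.radians(-36.5); print("rel worm wrench x,y mm",1e3*(d@[np.cos(a),np.sin(a)]),1e3*(d@[-np.sin(a),np.cos(a)]))
E
python3 look.py 2
```

```text
time_s: 3.37
tool_pos: [0.5414, -0.0868, 0.0672]
tool_rot: [180.0, -0.0, 53.6]
force: [0.1, -0.2, -0.5]
grip_width: 0.0003
[ 0.5416 -0.0869  0.0673] [ 1.7995e+02 -5.0000e-02  5.3620e+01] [0.13 0.86 0.26] 3.4167
rel worm wrench x,y mm -6.734571873826855 0.7901852302619472
```

View pics/s2.png

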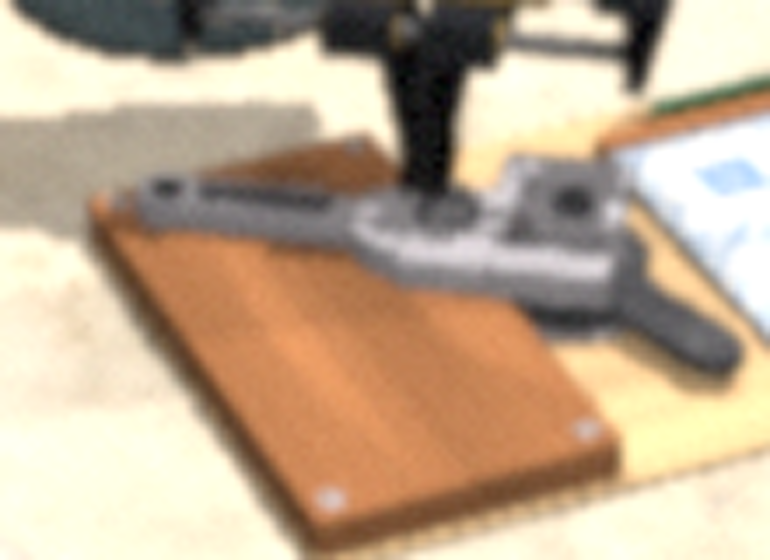

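The tip hovers at (427,188), about 7 mm behind the worm at (448,205), as planned. Next I'll descend to contact.

```bash
for i in 1; do python3 -m pendant '[{"rx":0,"ry":0,"rz":0,"tx":-1,"ty":0,"tz":3,"jaw":0},{"rx":0,"ry":0,"rz":0,"tx":0,"ty":0,"tz":2,"jaw":0},{"rx":0,"ry":0,"rz":0,"tx":0,"ty":0,"tz":0,"jaw":0},{"rx":0,"ry":0,"rz":0,"tx":0,"ty":0,"tz":0,"jaw":0}]'; done; python3 -m pendant '[{"rx":0,"ry":0,"rz":0,"tx":0,"ty":0,"tz":1,"jaw":0},{"rx":0,"ry":0,"rz":0,"tx":0,"ty":0,"tz":0,"jaw":0},{"rx":0,"ry":0,"rz":0,"tx":0,"ty":0,"tz":0,"jaw":0}]'
```

```text
time_s: 3.75
tool_pos: [0.5408, -0.0878, 0.062]
tool_rot: [180.0, -0.0, 53.6]
force: [0.7, -0.2, 3.1]
grip_width: 0.0006
time_s: 4.0
tool_pos: [0.5409, -0.0879, 0.0617]
tool_rot: [180.0, -0.0, 53.6]
force: [-2.2, 0.7, 9.5]
grip_width: 0.0005
```

```bash
python3 -m pendant '[{"rx":0,"ry":0,"rz":0,"tx":0,"ty":2,"tz":0,"jaw":0},{"rx":0,"ry":0,"rz":0,"tx":0,"ty":2,"tz":0,"jaw":0}]';python3 -m pendant '[{"rx":0,"ry":0,"rz":0,"tx":0,"ty":2,"tz":0,"jaw":0},{"rx":0,"ry":0,"rz":0,"tx":0,"ty":2,"tz":0,"jaw":0}]';python3 -m pendant '[{"rx":0,"ry":0,"rz":0,"tx":0,"ty":2,"tz":0,"jaw":0},{"rx":0,"ry":0,"rz":0,"tx":0,"ty":2,"tz":0,"jaw":0},{"rx":0,"ry":0,"rz":0,"tx":0,"ty":2,"tz":0,"jaw":0},{"rx":0,"ry":0,"rz":0,"tx":0,"ty":0,"tz":0,"jaw":0}]'; python3 look.py 3
```

```text
time_s: 4.17
tool_pos: [0.5429, -0.0893, 0.0619]
tool_rot: [-179.8, -0.0, 53.6]
force: [-6.1, 1.3, 17.0]
grip_width: 0.0005
time_s: 4.33
tool_pos: [0.5473, -0.0925, 0.0622]
tool_rot: [-180.0, -0.1, 53.6]
force: [-3.2, 0.0, 11.5]
grip_width: 0.0005
time_s: 4.67
tool_pos: [0.5525, -0.0963, 0.0619]
tool_rot: [179.9, -0.1, 53.6]
force: [-2.0, 0.1, 8.8]
grip_width: 0.0009
[ 0.5525 -0.0963  0.0618] [ 1.7994e+02 -6.0000e-02  5.3610e+01] [-2.44 -0.18  8.6 ] 4.7167
rel worm wrench x,y mm 7.670996958784294 -0.24318218901774308
```

View pics/s3.png

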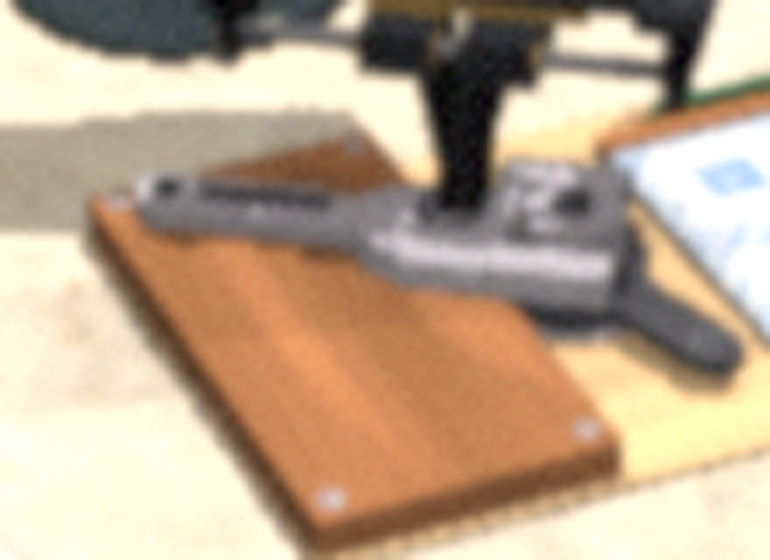

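The tip is now at (467,205) on the front side of the worm. The jaw has moved in and the wrench hasn't shifted. I'll repeat the stroke.

```bash
python3 -m pendant '[{"rx":0,"ry":0,"rz":0,"tx":0,"ty":0,"tz":-6,"jaw":0},{"rx":0,"ry":0,"rz":0,"tx":0,"ty":0,"tz":0,"jaw":0},{"rx":0,"ry":0,"rz":0,"tx":0,"ty":-8,"tz":0,"jaw":0},{"rx":0,"ry":0,"rz":0,"tx":0,"ty":-7,"tz":0,"jaw":0},{"rx":0,"ry":0,"rz":0,"tx":0,"ty":0,"tz":0,"jaw":0},{"rx":0,"ry":0,"rz":0,"tx":0,"ty":0,"tz":3,"jaw":0},{"rx":0,"ry":0,"rz":0,"tx":0,"ty":0,"tz":2.7,"jaw":0},{"rx":0,"ry":0,"rz":0,"tx":0,"ty":0,"tz":0,"jaw":0},{"rx":0,"ry":0,"rz":0,"tx":0,"ty":0,"tz":0,"jaw":0}]'
python3 - <<'E'
from h import *
o=env.get_obs();print(np.round(o["tool_pos"],4),np.round(o["force"],2))
E
python3 -m pendant '[{"rx":0,"ry":0,"rz":0,"tx":0,"ty":2,"tz":0,"jaw":0},{"rx":0,"ry":0,"rz":0,"tx":0,"ty":2,"tz":0,"jaw":0},{"rx":0,"ry":0,"rz":0,"tx":0,"ty":2,"tz":0,"jaw":0},{"rx":0,"ry":0,"rz":0,"tx":0,"ty":2,"tz":0,"jaw":0}]'; python3 -m pendant '[{"rx":0,"ry":0,"rz":0,"tx":0,"ty":2,"tz":0.1,"jaw":0},{"rx":0,"ry":0,"rz":0,"tx":0,"ty":2,"tz":0.1,"jaw":0},{"rx":0,"ry":0,"rz":0,"tx":0,"ty":2,"tz":0.1,"jaw":0},{"rx":0,"ry":0,"rz":0,"tx":0,"ty":0,"tz":0,"jaw":0}]'; python3 look.py 4
```

```text
time_s: 5.47
tool_pos: [0.5398, -0.0868, 0.0613]
tool_rot: [-180.0, -0.0, 53.6]
force: [-2.5, 0.6, 6.0]
grip_width: 0.0
[ 0.5398 -0.0868  0.0613] [-2.49  0.61  6.04]
time_s: 5.8
tool_pos: [0.5466, -0.0917, 0.0622]
tool_rot: [-180.0, -0.1, 53.6]
force: [-3.3, 0.9, 10.7]
grip_width: 0.0005
time_s: 6.13
tool_pos: [0.5522, -0.0958, 0.0619]
tool_rot: [179.9, -0.1, 53.6]
force: [-1.8, 0.8, 9.1]
grip_width: 0.0005
[ 0.5523 -0.0958  0.0619] [ 1.799e+02 -9.000e-02  5.360e+01] [-1.21  0.32  9.78] 6.1833
rel worm wrench x,y mm 7.19207803842753 -0.03769216975607918
```

View pics/s4.png

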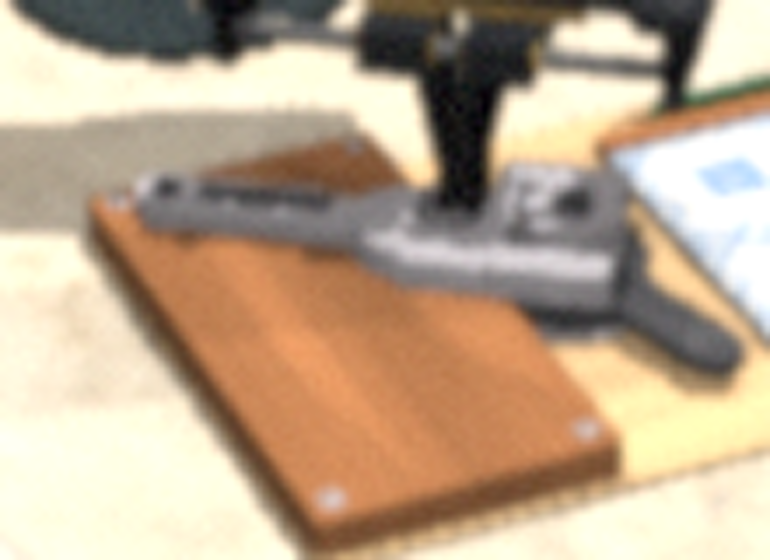

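Stroke 2 went the same way. Two more strokes, then a look from above.

```bash
python3 -m pendant '[{"rx":0,"ry":0,"rz":0,"tx":0,"ty":0,"tz":-6,"jaw":0},{"rx":0,"ry":0,"rz":0,"tx":0,"ty":0,"tz":0,"jaw":0},{"rx":0,"ry":0,"rz":0,"tx":0,"ty":-7,"tz":0,"jaw":0},{"rx":0,"ry":0,"rz":0,"tx":0,"ty":-7,"tz":0,"jaw":0},{"rx":0,"ry":0,"rz":0,"tx":0,"ty":0,"tz":0,"jaw":0},{"rx":0,"ry":0,"rz":0,"tx":0,"ty":0,"tz":3,"jaw":0},{"rx":0,"ry":0,"rz":0,"tx":0,"ty":0,"tz":2.7,"jaw":0},{"rx":0,"ry":0,"rz":0,"tx":0,"ty":0,"tz":0,"jaw":0},{"rx":0,"ry":0,"rz":0,"tx":0,"ty":0,"tz":0,"jaw":0}]'
python3 -m pendant '[{"rx":0,"ry":0,"rz":0,"tx":0,"ty":2,"tz":0,"jaw":0},{"rx":0,"ry":0,"rz":0,"tx":0,"ty":2,"tz":0,"jaw":0},{"rx":0,"ry":0,"rz":0,"tx":0,"ty":2,"tz":0,"jaw":0},{"rx":0,"ry":0,"rz":0,"tx":0,"ty":2,"tz":0,"jaw":0}]'; python3 -m pendant '[{"rx":0,"ry":0,"rz":0,"tx":0,"ty":2,"tz":0.1,"jaw":0},{"rx":0,"ry":0,"rz":0,"tx":0,"ty":2,"tz":0.1,"jaw":0},{"rx":0,"ry":0,"rz":0,"tx":0,"ty":2,"tz":0.1,"jaw":0},{"rx":0,"ry":0,"rz":0,"tx":0,"ty":0,"tz":0,"jaw":0}]'; python3 look.py 5
```

```text
time_s: 6.93
tool_pos: [0.5398, -0.0869, 0.0613]
tool_rot: [-180.0, -0.0, 53.6]
force: [-2.0, 1.1, 5.6]
grip_width: 0.0005
time_s: 7.27
tool_pos: [0.5465, -0.0917, 0.0622]
tool_rot: [-180.0, -0.1, 53.6]
force: [-3.6, 0.9, 10.3]
grip_width: 0.0007
time_s: 7.6
tool_pos: [0.5522, -0.0958, 0.0619]
tool_rot: [179.9, -0.1, 53.6]
force: [-1.2, 1.1, 9.9]
grip_width: 0.0005
[ 0.5522 -0.0958  0.0619] [ 1.7991e+02 -8.0000e-02  5.3600e+01] [-1.47  0.1   9.54] 7.65
rel worm wrench x,y mm 7.11243458788289 -0.09483549799462485
```

View pics/s5.png

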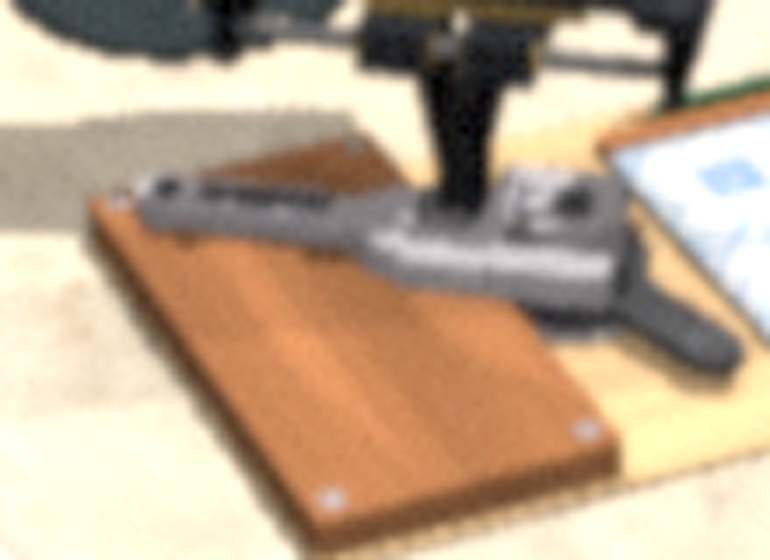

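The moving jaw's upper edge has gone from y≈160 to 170, so it's closing. Another stroke.

```bash
python3 -m pendant '[{"rx":0,"ry":0,"rz":0,"tx":0,"ty":0,"tz":-6,"jaw":0},{"rx":0,"ry":0,"rz":0,"tx":0,"ty":0,"tz":0,"jaw":0},{"rx":0,"ry":0,"rz":0,"tx":0,"ty":-7,"tz":0,"jaw":0},{"rx":0,"ry":0,"rz":0,"tx":0,"ty":-7,"tz":0,"jaw":0},{"rx":0,"ry":0,"rz":0,"tx":0,"ty":0,"tz":0,"jaw":0},{"rx":0,"ry":0,"rz":0,"tx":0,"ty":0,"tz":3,"jaw":0},{"rx":0,"ry":0,"rz":0,"tx":0,"ty":0,"tz":2.7,"jaw":0},{"rx":0,"ry":0,"rz":0,"tx":0,"ty":0,"tz":0,"jaw":0},{"rx":0,"ry":0,"rz":0,"tx":0,"ty":0,"tz":0,"jaw":0}]'
python3 -m pendant '[{"rx":0,"ry":0,"rz":0,"tx":0,"ty":2,"tz":0,"jaw":0},{"rx":0,"ry":0,"rz":0,"tx":0,"ty":2,"tz":0,"jaw":0},{"rx":0,"ry":0,"rz":0,"tx":0,"ty":2,"tz":0,"jaw":0},{"rx":0,"ry":0,"rz":0,"tx":0,"ty":2,"tz":0,"jaw":0}]'; python3 -m pendant '[{"rx":0,"ry":0,"rz":0,"tx":0,"ty":2,"tz":0.1,"jaw":0},{"rx":0,"ry":0,"rz":0,"tx":0,"ty":2,"tz":0.1,"jaw":0},{"rx":0,"ry":0,"rz":0,"tx":0,"ty":2,"tz":0.1,"jaw":0},{"rx":0,"ry":0,"rz":0,"tx":0,"ty":0,"tz":0,"jaw":0}]'; python3 look.py 6
```

```text
time_s: 8.4
tool_pos: [0.5398, -0.0869, 0.0613]
tool_rot: [-180.0, -0.0, 53.6]
force: [-2.0, 1.7, 5.6]
grip_width: 0.0003
time_s: 8.73
tool_pos: [0.5465, -0.0917, 0.0622]
tool_rot: [-180.0, -0.1, 53.6]
force: [-2.9, 2.1, 11.3]
grip_width: 0.0006
time_s: 9.07
tool_pos: [0.5522, -0.0954, 0.062]
tool_rot: [179.9, -0.1, 53.6]
force: [-1.9, 2.1, 10.8]
grip_width: 0.0007
[ 0.5522 -0.0954  0.062 ] [ 1.7992e+02 -1.1000e-01  5.3620e+01] [-1.62  1.7  10.07] 9.1167
rel worm wrench x,y mm 6.920209822193883 0.26836094530699156
```

View pics/s6.png

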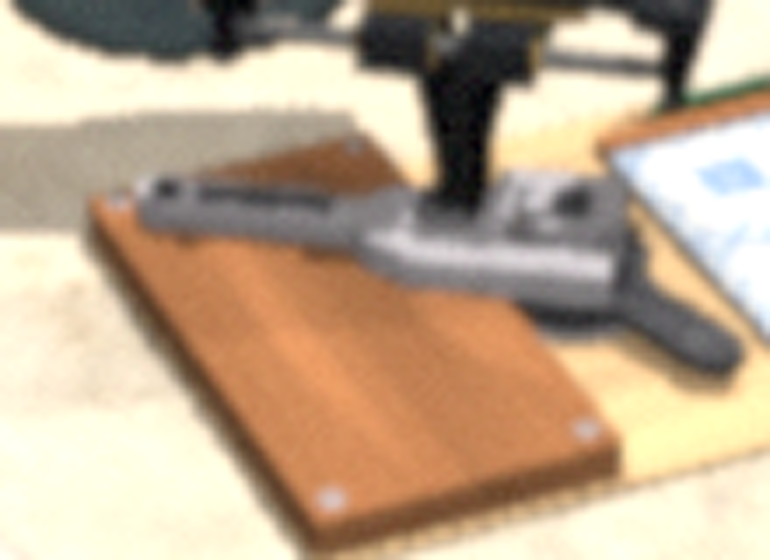

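```bash
python3 -m pendant '[{"rx":0,"ry":0,"rz":0,"tx":0,"ty":0,"tz":-20,"jaw":0},{"rx":0,"ry":0,"rz":0,"tx":0,"ty":0,"tz":-35,"jaw":0},{"rx":0,"ry":0,"rz":0,"tx":-25,"ty":20,"tz":-15,"jaw":0},{"rx":0,"ry":0,"rz":0,"tx":-25,"ty":20,"tz":0,"jaw":0},{"rx":0,"ry":0,"rz":0,"tx":-25,"ty":20,"tz":0,"jaw":0},{"rx":0,"ry":0,"rz":0,"tx":-25,"ty":20,"tz":0,"jaw":0},{"rx":0,"ry":0,"rz":0,"tx":-25,"ty":20,"tz":0,"jaw":0},{"rx":0,"ry":0,"rz":0,"tx":-25,"ty":20,"tz":0,"jaw":0},{"rx":0,"ry":0,"rz":0,"tx":0,"ty":0,"tz":0,"jaw":0}]'
python3 - <<'E'
from h import *
c=env.read_camera("top"); np.savez("top7.npz",**c); crop(c,230,180,120,110,6,"pics/top7.png",2)
E
```

```text
time_s: 9.87
tool_pos: [0.5562, -0.2963, 0.1306]
tool_rot: [179.8, 0.3, 53.1]
force: [-2.0, -1.0, -0.2]
grip_width: 0.0007
```

View pics/top7.png

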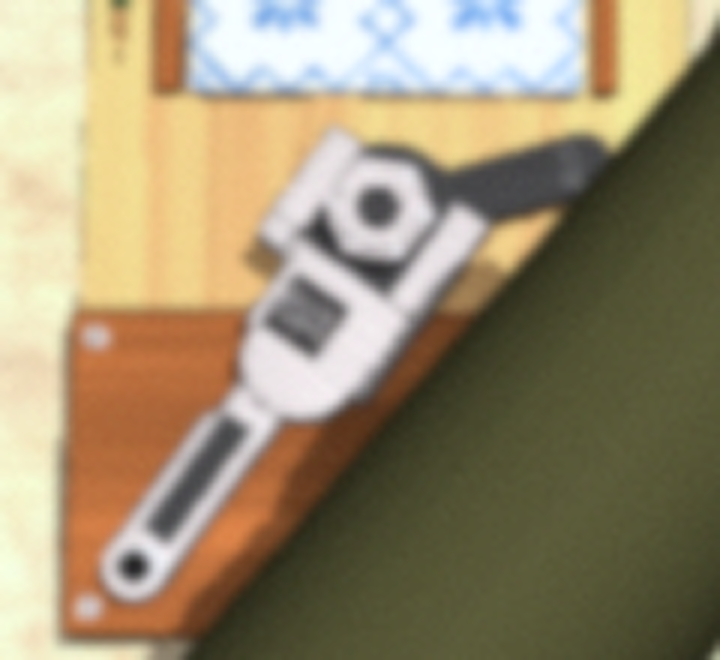

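From above, the moving jaw is now against the upper-left flat. A gap of about 3–4 mm remains at the fixed jaw, between the hex corner (435,215) and the jaw face (455,205). That needs one or two more strokes, so I'm going back.

```bash
python3 -m pendant '[{"rx":0,"ry":0,"rz":0,"tx":25,"ty":-20,"tz":0,"jaw":0},{"rx":0,"ry":0,"rz":0,"tx":25,"ty":-20,"tz":0,"jaw":0},{"rx":0,"ry":0,"rz":0,"tx":25,"ty":-20,"tz":0,"jaw":0},{"rx":0,"ry":0,"rz":0,"tx":25,"ty":-20,"tz":0,"jaw":0},{"rx":0,"ry":0,"rz":0,"tx":25,"ty":-24,"tz":0,"jaw":0},{"rx":0,"ry":0,"rz":0,"tx":25,"ty":-28,"tz":0,"jaw":0},{"rx":0,"ry":0,"rz":0,"tx":0,"ty":-2,"tz":20,"jaw":0},{"rx":0,"ry":0,"rz":0,"tx":0,"ty":0,"tz":20,"jaw":0},{"rx":0,"ry":0,"rz":0,"tx":0,"ty":0,"tz":20,"jaw":0},{"rx":0,"ry":0,"rz":0,"tx":0,"ty":0,"tz":4,"jaw":0},{"rx":0,"ry":0,"rz":0,"tx":0,"ty":0,"tz":0,"jaw":0},{"rx":0,"ry":0,"rz":0,"tx":0,"ty":0,"tz":0,"jaw":0}]'; python3 look.py 8
```

```text
time_s: 10.92
tool_pos: [0.5399, -0.0869, 0.067]
tool_rot: [180.0, -0.0, 53.6]
force: [-0.0, 0.8, 0.1]
grip_width: 0.0005
[ 0.5405 -0.0871  0.0676] [ 1.7993e+02 -6.0000e-02  5.3620e+01] [-0.6  -0.54  0.09] 10.9667
rel worm wrench x,y mm -7.444299784526567 -0.0728747946723931
```

```bash
python3 -m pendant '[{"rx":0,"ry":0,"rz":0,"tx":0,"ty":0,"tz":3,"jaw":0},{"rx":0,"ry":0,"rz":0,"tx":0,"ty":0,"tz":3,"jaw":0},{"rx":0,"ry":0,"rz":0,"tx":0,"ty":0,"tz":0,"jaw":0},{"rx":0,"ry":0,"rz":0,"tx":0,"ty":0,"tz":0,"jaw":0}]'; python3 -m pendant '[{"rx":0,"ry":0,"rz":0,"tx":0,"ty":2,"tz":0,"jaw":0},{"rx":0,"ry":0,"rz":0,"tx":0,"ty":2,"tz":0,"jaw":0},{"rx":0,"ry":0,"rz":0,"tx":0,"ty":2,"tz":0,"jaw":0},{"rx":0,"ry":0,"rz":0,"tx":0,"ty":2,"tz":0,"jaw":0}]'; python3 -m pendant '[{"rx":0,"ry":0,"rz":0,"tx":0,"ty":2,"tz":0.1,"jaw":0},{"rx":0,"ry":0,"rz":0,"tx":0,"ty":2,"tz":0.1,"jaw":0},{"rx":0,"ry":0,"rz":0,"tx":0,"ty":2,"tz":0.1,"jaw":0},{"rx":0,"ry":0,"rz":0,"tx":0,"ty":0,"tz":0,"jaw":0}]'; python3 look.py 9
```

```text
time_s: 11.3
tool_pos: [0.5407, -0.0873, 0.0617]
tool_rot: [179.9, -0.1, 53.6]
force: [-0.3, 0.5, 4.5]
grip_width: 0.0004
time_s: 11.63
tool_pos: [0.5467, -0.091, 0.0622]
tool_rot: [-180.0, -0.1, 53.6]
force: [-3.3, 2.9, 10.8]
grip_width: 0.0003
time_s: 11.97
tool_pos: [0.5514, -0.094, 0.0621]
tool_rot: [-179.9, -0.2, 53.6]
force: [-4.5, 3.9, 13.6]
grip_width: 0.0007
[ 0.5515 -0.0939  0.0621] [-1.7991e+02 -1.6000e-01  5.3640e+01] [-5.76  3.89 13.43] 12.0167
rel worm wrench x,y mm 5.421363165503654 1.0017638381821907
```

View pics/s9.png

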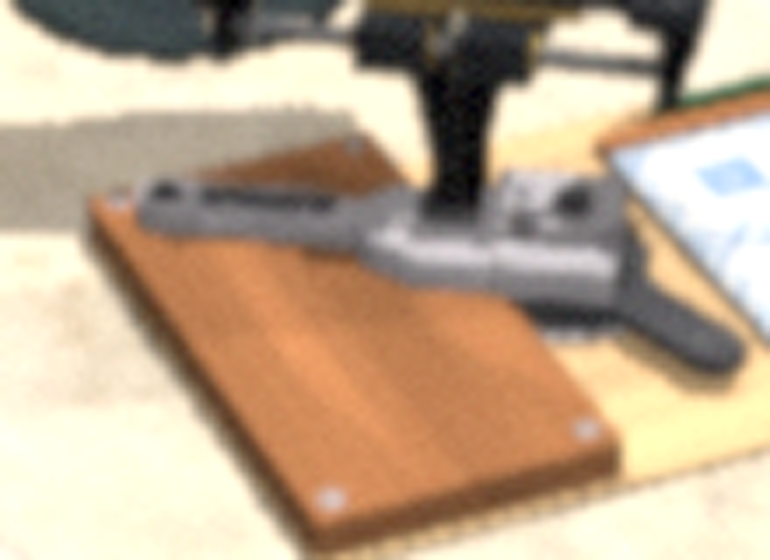

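The drag force rose to about 7 N and the tip is lagging, so the jaws are probably meeting the hex. One more stroke to confirm a stall.

```bash
python3 -m pendant '[{"rx":0,"ry":0,"rz":0,"tx":0,"ty":0,"tz":-6,"jaw":0},{"rx":0,"ry":0,"rz":0,"tx":0,"ty":0,"tz":0,"jaw":0},{"rx":0,"ry":0,"rz":0,"tx":1,"ty":-7,"tz":0,"jaw":0},{"rx":0,"ry":0,"rz":0,"tx":1,"ty":-7,"tz":0,"jaw":0},{"rx":0,"ry":0,"rz":0,"tx":0,"ty":0,"tz":0,"jaw":0},{"rx":0,"ry":0,"rz":0,"tx":0,"ty":0,"tz":3,"jaw":0},{"rx":0,"ry":0,"rz":0,"tx":0,"ty":0,"tz":2.7,"jaw":0},{"rx":0,"ry":0,"rz":0,"tx":0,"ty":0,"tz":0,"jaw":0},{"rx":0,"ry":0,"rz":0,"tx":0,"ty":0,"tz":0,"jaw":0}]'
python3 -m pendant '[{"rx":0,"ry":0,"rz":0,"tx":0,"ty":2,"tz":0,"jaw":0},{"rx":0,"ry":0,"rz":0,"tx":0,"ty":2,"tz":0,"jaw":0}]';python3 -m pendant '[{"rx":0,"ry":0,"rz":0,"tx":0,"ty":2,"tz":0,"jaw":0},{"rx":0,"ry":0,"rz":0,"tx":0,"ty":2,"tz":0,"jaw":0}]'; python3 -m pendant '[{"rx":0,"ry":0,"rz":0,"tx":0,"ty":2,"tz":0.1,"jaw":0},{"rx":0,"ry":0,"rz":0,"tx":0,"ty":2,"tz":0.1,"jaw":0},{"rx":0,"ry":0,"rz":0,"tx":0,"ty":0,"tz":0,"jaw":0}]'; python3 look.py 10
```

```text
time_s: 12.77
tool_pos: [0.5409, -0.0851, 0.0616]
tool_rot: [-179.9, -0.0, 53.6]
force: [-4.6, 1.9, 10.5]
grip_width: 0.0003
time_s: 12.93
tool_pos: [0.5418, -0.0857, 0.0608]
tool_rot: [-179.6, 0.0, 53.6]
force: [-11.1, 6.9, 15.9]
grip_width: 0.0006
time_s: 13.1
tool_pos: [0.5433, -0.0866, 0.0611]
tool_rot: [-179.3, 0.0, 53.7]
force: [-15.6, 9.7, 26.2]
grip_width: 0.0002
time_s: 13.35
tool_pos: [0.5477, -0.0893, 0.062]
tool_rot: [-179.4, -0.1, 53.7]
force: [-14.4, 8.0, 25.2]
grip_width: 0.0004
[ 0.5477 -0.0893  0.062 ] [-1.7941e+02 -5.0000e-02  5.3680e+01] [-14.17   8.87  25.79] 13.4
rel worm wrench x,y mm -0.3499955540264327 2.4522859627905813
```

View pics/s10.png

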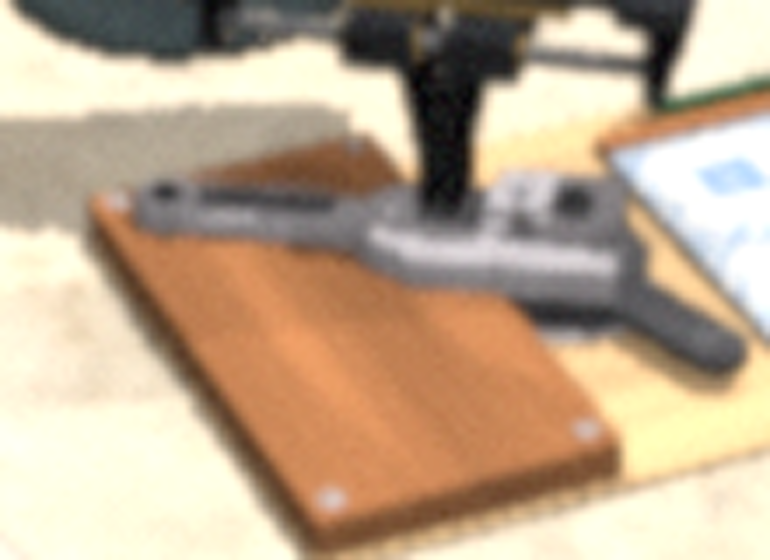

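The worm has clearly stalled, with 17 N of drag and the tip slipping. I'll lift off and check from above.

```bash
python3 -m pendant '[{"rx":0,"ry":0,"rz":0,"tx":0,"ty":-2,"tz":-1,"jaw":0},{"rx":0,"ry":0,"rz":0,"tx":0,"ty":0,"tz":-5,"jaw":0},{"rx":0,"ry":0,"rz":0,"tx":0,"ty":0,"tz":-15,"jaw":0},{"rx":0,"ry":0,"rz":0,"tx":0,"ty":0,"tz":-35,"jaw":0},{"rx":0,"ry":0,"rz":0,"tx":-25,"ty":20,"tz":-15,"jaw":0},{"rx":0,"ry":0,"rz":0,"tx":-25,"ty":20,"tz":0,"jaw":0},{"rx":0,"ry":0,"rz":0,"tx":-25,"ty":20,"tz":0,"jaw":0},{"rx":0,"ry":0,"rz":0,"tx":-25,"ty":20,"tz":0,"jaw":0},{"rx":0,"ry":0,"rz":0,"tx":-25,"ty":20,"tz":0,"jaw":0},{"rx":0,"ry":0,"rz":0,"tx":-30,"ty":23,"tz":0,"jaw":0},{"rx":0,"ry":0,"rz":0,"tx":0,"ty":0,"tz":0,"jaw":0}]'
python3 - <<'E'
from h import *
c=env.read_camera("top"); np.savez("top8.npz",**c); crop(c,230,180,120,110,6,"pics/top8.png",2)
E
```

```text
time_s: 14.32
tool_pos: [0.5532, -0.2996, 0.1316]
tool_rot: [179.7, 0.4, 53.0]
force: [-1.3, -1.2, 0.2]
grip_width: 0.0006
```

View pics/top8.png

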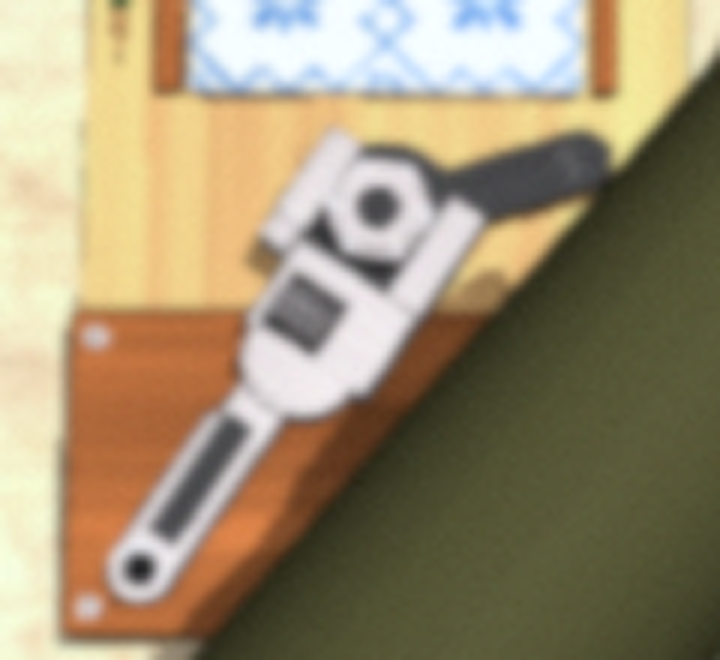

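From above, the hexagon now touches both the moving jaw (left flat) and the fixed jaw (lower-right flat). Its centre is about 23 mm from the throat. Now I'll measure the handle for the push.

```bash
python3 - <<'E'
from h import *
c=dict(np.load("top8.npz"))
Z=lambda x,y:(230+(x+.5)/6-.5,180+(y+.5)/6-.5)
P=lambda x,y,z:pix2plane(c,*Z(x,y),z)
hole=P(138,570,.039);slot=P(235,425,.039);stud=P(380,205,.052);tip=P(607,155,.02)
dg=lambda a,b:np.degrees(np.arctan2(*(b-a)[1::-1]))
print(hole,slot,stud,tip)
print("handle yaw",dg(hole,slot),dg(hole,stud),"dog",dg(stud,tip),"dog len",np.linalg.norm((tip-stud)[:2]))
tl=P(188,92,.014);tr=P(583,95,.014);print("tile edge",dg(tr,tl)-90)
yaw=dg(hole,slot);e=np.array([np.cos(np.radians(yaw)),np.sin(np.radians(yaw))]);
h=hole[:2]+e*((stud-hole)[:2]@e-125e-3);print("handle mid",h)
o=env.get_obs();print(o["tool_pos"],o["tool_rot"],o["qpos"])
E
```

```text
[ 0.4559267  -0.03067033  0.039     ] [ 0.50867688 -0.06514712  0.039     ] [ 0.58750629 -0.11843281  0.052     ] [ 0.61316033 -0.20189708  0.02      ]
handle yaw -33.16807849377402 -33.70295407489725 dog -72.91437852624568 dog len 0.08731789187811011
tile edge -0.7768215771014724
handle mid [ 0.48368041 -0.04880977]
[ 0.55391675 -0.29570834  0.13124107] [179.88633444   0.23571392  53.1346019 ] [ -5.27565619  22.85422232  38.72680705  95.14343822 -15.00512218
  67.2795436    0.21072076]
```

```bash
python3 -m pendant '[{"rx":0,"ry":0,"rz":6.7,"tx":0,"ty":0,"tz":0,"jaw":46},{"rx":0,"ry":0,"rz":6.7,"tx":0,"ty":0,"tz":0,"jaw":46},{"rx":0,"ry":0,"rz":6.7,"tx":0,"ty":0,"tz":0,"jaw":46},{"rx":0,"ry":0,"rz":6.7,"tx":0,"ty":0,"tz":0,"jaw":46},{"rx":0,"ry":0,"rz":6.7,"tx":0,"ty":0,"tz":0,"jaw":46},{"rx":0,"ry":0,"rz":6.7,"tx":0,"ty":0,"tz":0,"jaw":46},{"rx":0,"ry":0,"rz":6.7,"tx":0,"ty":0,"tz":0,"jaw":46},{"rx":0,"ry":0,"rz":6.7,"tx":0,"ty":0,"tz":0,"jaw":46},{"rx":0,"ry":0,"rz":6.7,"tx":0,"ty":0,"tz":0,"jaw":46},{"rx":0,"ry":0,"rz":6.7,"tx":0,"ty":0,"tz":0,"jaw":46},{"rx":0,"ry":0,"rz":6.7,"tx":0,"ty":0,"tz":0,"jaw":46},{"rx":0,"ry":0,"rz":6.7,"tx":0,"ty":0,"tz":0,"jaw":46},{"rx":0,"ry":0,"rz":6.1,"tx":0,"ty":0,"tz":0,"jaw":46},{"rx":0,"ry":0,"rz":0,"tx":0,"ty":0,"tz":0,"jaw":46}]'; python3 -m pendant '[{"rx":0,"ry":0,"rz":0,"tx":-24,"ty":-21,"tz":0,"jaw":46},{"rx":0,"ry":0,"rz":0,"tx":-24,"ty":-21,"tz":0,"jaw":46},{"rx":0,"ry":0,"rz":0,"tx":-24,"ty":-21,"tz":0,"jaw":46},{"rx":0,"ry":0,"rz":0,"tx":-24,"ty":-21,"tz":0,"jaw":46},{"rx":0,"ry":0,"rz":0,"tx":-24,"ty":-21,"tz":0,"jaw":46},{"rx":0,"ry":0,"rz":0,"tx":-24,"ty":-21,"tz":0,"jaw":46},{"rx":0,"ry":0,"rz":0,"tx":-24,"ty":-21,"tz":0,"jaw":46},{"rx":0,"ry":0,"rz":0,"tx":-24,"ty":-21,"tz":0,"jaw":46},{"rx":0,"ry":0,"rz":0,"tx":0,"ty":0,"tz":0,"jaw":46},{"rx":0,"ry":0,"rz":0,"tx":0,"ty":0,"tz":0,"jaw":46},{"rx":0,"ry":0,"rz":0,"tx":0,"ty":0,"tz":0,"jaw":46}]'
python3 -c "
from h import *
o=env.get_obs();p=np.array(o['tool_pos']);print(p,o['tool_rot'],o['qpos'])
a=np.radians(o['tool_rot'][2]);d=np.array([.4837,-.0488])-p[:2]
print('tx,ty',1e3*d@[np.cos(a),np.sin(a)],1e3*d@[np.sin(a),-np.cos(a)])"
```

```text
time_s: 15.53
tool_pos: [0.5562, -0.2882, 0.1308]
tool_rot: [180.0, 0.0, -33.0]
force: [0.2, -0.7, 0.4]
grip_width: 0.046
time_s: 16.45
tool_pos: [0.4862, -0.0438, 0.1316]
tool_rot: [-180.0, -0.0, -32.7]
force: [0.2, 0.3, 0.8]
grip_width: 0.046
[ 0.48620136 -0.04375754  0.13155289] [-1.79956389e+02 -3.54589849e-02 -3.27228890e+01] [ -56.22964916    4.04778444   60.99004668  114.78956921   -3.98855173
   63.2489042  -116.22879825]
tx,ty 0.62145475946184 5.594370143170033
```

```bash
python3 -m pendant '[{"rx":0,"ry":0,"rz":0.7,"tx":0,"ty":3,"tz":20,"jaw":46},{"rx":0,"ry":0,"rz":0,"tx":0,"ty":3,"tz":20,"jaw":46},{"rx":0,"ry":0,"rz":0,"tx":0,"ty":0,"tz":20,"jaw":46},{"rx":0,"ry":0,"rz":0,"tx":0,"ty":0,"tz":7,"jaw":46},{"rx":0,"ry":0,"rz":0,"tx":0,"ty":0,"tz":0,"jaw":46},{"rx":0,"ry":0,"rz":0,"tx":0,"ty":0,"tz":0,"jaw":46}]'; python3 look.py 11
```

```text
time_s: 16.95
tool_pos: [0.4829, -0.0503, 0.0647]
tool_rot: [179.9, -0.0, -33.7]
force: [0.7, 0.2, 0.2]
grip_width: 0.0461
[ 0.4835 -0.0499  0.0652] [-1.7999e+02 -8.0000e-02 -3.3640e+01] [0.43 0.5  0.18] 17.0
rel worm wrench x,y mm -75.3830748755703 -4.050799285052628
```

View pics/s11.png

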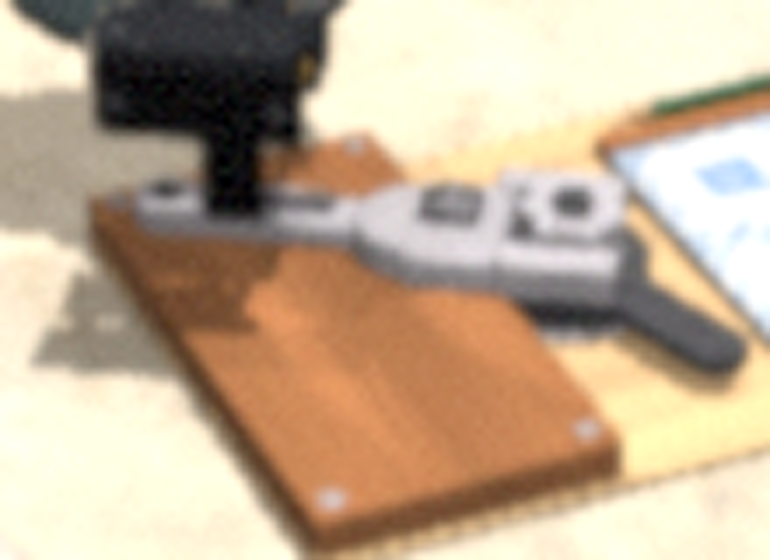

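The fingers straddle the handle, with the near finger at (236,210). Now I'll lower them.

```bash
python3 -m pendant '[{"rx":0,"ry":0,"rz":0,"tx":0,"ty":0,"tz":6,"jaw":46},{"rx":0,"ry":0,"rz":0,"tx":0,"ty":0,"tz":4,"jaw":46},{"rx":0,"ry":0,"rz":0,"tx":0,"ty":0,"tz":0,"jaw":46}]'; python3 -m pendant '[{"rx":0,"ry":0,"rz":0,"tx":0,"ty":0,"tz":5,"jaw":46},{"rx":0,"ry":0,"rz":0,"tx":0,"ty":0,"tz":4,"jaw":46},{"rx":0,"ry":0,"rz":0,"tx":0,"ty":0,"tz":0,"jaw":46},{"rx":0,"ry":0,"rz":0,"tx":0,"ty":0,"tz":0,"jaw":46}]'; python3 -m pendant '[{"rx":0,"ry":0,"rz":0,"tx":0,"ty":2,"tz":0,"jaw":46},{"rx":0,"ry":0,"rz":0,"tx":0,"ty":2,"tz":0,"jaw":46},{"rx":0,"ry":0,"rz":0,"tx":0,"ty":2,"tz":0,"jaw":46},{"rx":0,"ry":0,"rz":0,"tx":0,"ty":2,"tz":0,"jaw":46}]'; python3 look.py 12
```

```text
time_s: 17.25
tool_pos: [0.4825, -0.0487, 0.0541]
tool_rot: [-180.0, 0.0, -33.6]
force: [0.2, -0.0, 0.7]
grip_width: 0.046
time_s: 17.58
tool_pos: [0.4824, -0.049, 0.0451]
tool_rot: [180.0, 0.0, -33.6]
force: [-0.0, -0.3, 0.2]
grip_width: 0.0461
time_s: 17.92
tool_pos: [0.4782, -0.0558, 0.0455]
tool_rot: [-180.0, -0.0, -33.6]
force: [0.0, 0.5, -0.1]
grip_width: 0.046
[ 0.4779 -0.0562  0.0455] [-179.99    0.    -33.62] [ 0.85 -0.62  0.71] 17.9667
rel worm wrench x,y mm -76.13377013132897 -12.433881570455627
```

View pics/s12.png

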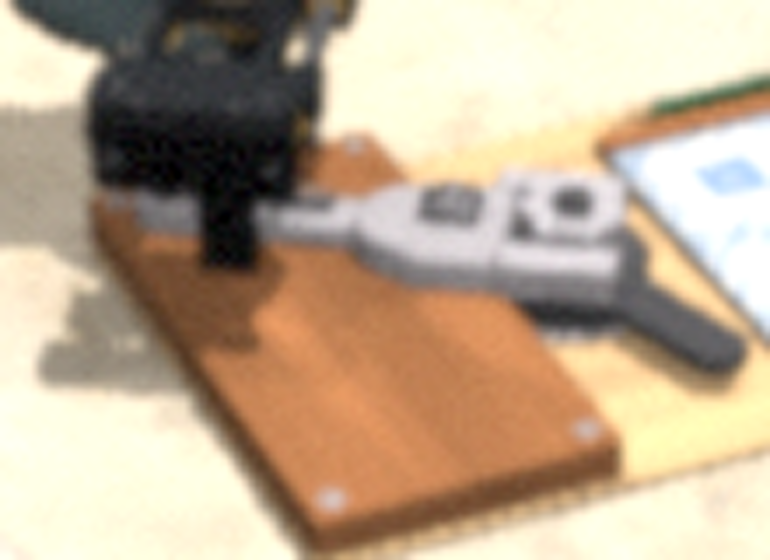

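The fingers are down on either side of the handle. Next I'll start the arc push.

```bash
python3 -m pendant '[{"rx":0,"ry":0,"rz":0,"tx":0,"ty":2,"tz":0,"jaw":46},{"rx":0,"ry":0,"rz":-2,"tx":0.4,"ty":4.4,"tz":0,"jaw":46},{"rx":0,"ry":0,"rz":-2,"tx":0.4,"ty":4.4,"tz":0,"jaw":46},{"rx":0,"ry":0,"rz":-2,"tx":0.4,"ty":4.4,"tz":0,"jaw":46},{"rx":0,"ry":0,"rz":-2,"tx":0.4,"ty":4.4,"tz":0,"jaw":46}]'; python3 look.py 13
```

```text
time_s: 18.38
tool_pos: [0.4702, -0.0727, 0.0455]
tool_rot: [-179.9, -0.1, -25.5]
force: [1.6, 1.6, -1.5]
grip_width: 0.046
[ 0.4697 -0.0736  0.0456] [-1.7993e+02 -4.0000e-02 -2.5440e+01] [ 1.67  0.84 -0.51] 18.4333
rel worm wrench x,y mm -72.40194485300653 -31.262243997069422
```

View pics/s13.png

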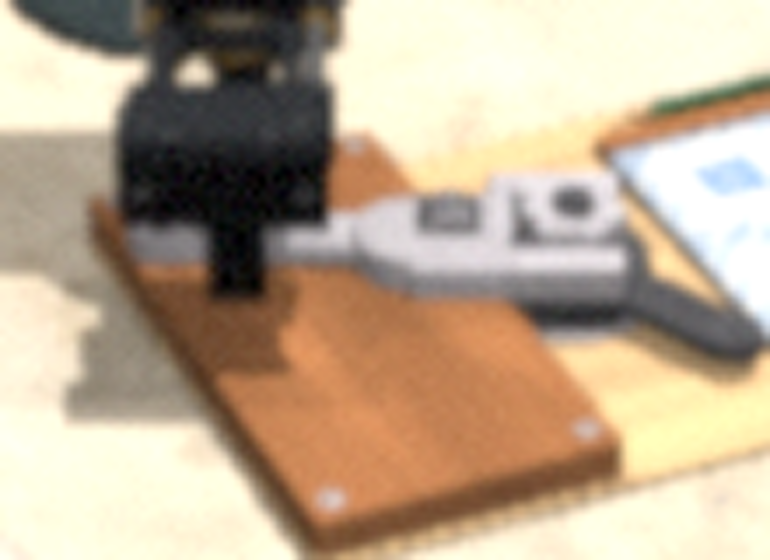

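The wrench and dog are turning together, with the dog tip moved to (758,345). Continuing.

```bash
python3 -m pendant '[{"rx":0,"ry":0,"rz":-3,"tx":0.7,"ty":6.5,"tz":0,"jaw":46},{"rx":0,"ry":0,"rz":-3,"tx":0.7,"ty":6.5,"tz":0,"jaw":46},{"rx":0,"ry":0,"rz":-3,"tx":0.7,"ty":6.5,"tz":0,"jaw":46},{"rx":0,"ry":0,"rz":-3,"tx":0.7,"ty":6.5,"tz":0,"jaw":46},{"rx":0,"ry":0,"rz":-3,"tx":0.7,"ty":6.5,"tz":0,"jaw":46},{"rx":0,"ry":0,"rz":-3,"tx":0.7,"ty":6.5,"tz":0,"jaw":46},{"rx":0,"ry":0,"rz":-3,"tx":0.7,"ty":6.5,"tz":0,"jaw":46},{"rx":0,"ry":0,"rz":-3,"tx":0.7,"ty":6.5,"tz":0,"jaw":46}]'; python3 - <<'E'
from h import *
s=env.read_camera("scene");crop(s,230,180,190,130,4,"pics/s14.png",1.2)
c=env.read_camera("top");crop(c,230,150,120,140,4,"pics/t14.png",2)
o=env.get_obs();p=np.array(o["tool_pos"]);d=p[:2]-[.5875,-.1184];print(p,o["tool_rot"],o["force"],np.linalg.norm(d),np.degrees(np.arctan2(-d[1],-d[0])),np.round(o["qpos"],1))
E
```

```text
time_s: 19.1
tool_pos: [0.4622, -0.1237, 0.0456]
tool_rot: [-179.9, -0.1, -1.5]
force: [2.1, 1.8, -1.2]
grip_width: 0.0461
[ 0.46171541 -0.12507344  0.04555245] [ 1.79999852e+02 -3.86368527e-02 -1.67712711e+00] [ 0.28865537  0.36503527 -0.21768892] 0.12596149409339838 3.0369541963475517 [-38.2  12.4  54.8 120.3 -12.7  53.1 -68. ]
```

View pics/s14.png

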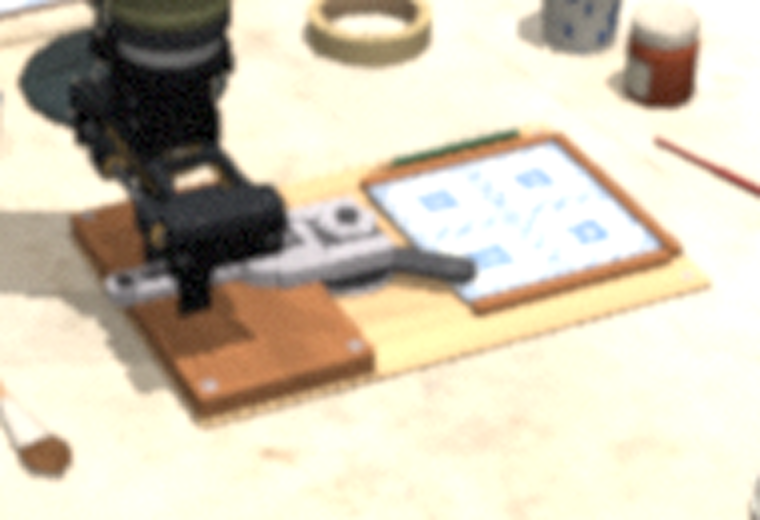

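View pics/t14.png

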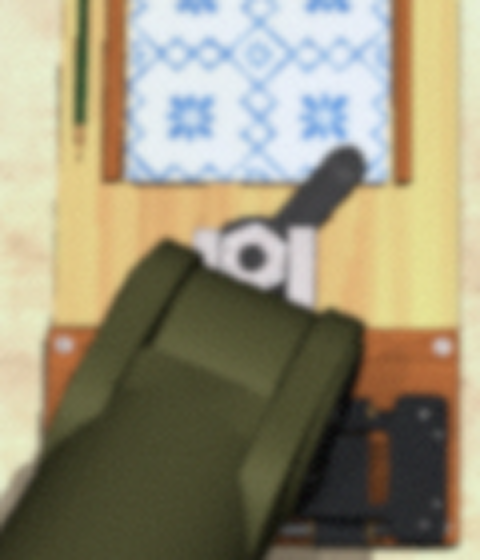

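The dog is now over the tile's edge at about -42° and the wrench is still seated. Continuing by about 36°.

```bash
python3 -m pendant '[{"rx":0,"ry":0,"rz":-3,"tx":0.7,"ty":6.5,"tz":0,"jaw":46},{"rx":0,"ry":0,"rz":-3,"tx":0.7,"ty":6.5,"tz":0,"jaw":46},{"rx":0,"ry":0,"rz":-3,"tx":0.7,"ty":6.5,"tz":0,"jaw":46},{"rx":0,"ry":0,"rz":-3,"tx":0.7,"ty":6.5,"tz":0,"jaw":46},{"rx":0,"ry":0,"rz":-3,"tx":0.7,"ty":6.5,"tz":0,"jaw":46},{"rx":0,"ry":0,"rz":-3,"tx":0.7,"ty":6.5,"tz":0,"jaw":46},{"rx":0,"ry":0,"rz":-3,"tx":0.7,"ty":6.5,"tz":0,"jaw":46},{"rx":0,"ry":0,"rz":-3,"tx":0.7,"ty":6.5,"tz":0,"jaw":46},{"rx":0,"ry":0,"rz":-3,"tx":0.7,"ty":6.5,"tz":0,"jaw":46},{"rx":0,"ry":0,"rz":-3,"tx":0.7,"ty":6.5,"tz":0,"jaw":46},{"rx":0,"ry":0,"rz":-2,"tx":0.4,"ty":4.4,"tz":0,"jaw":46}]'; python3 - <<'E'
from h import *
s=env.read_camera("scene");crop(s,230,180,190,130,4,"pics/s15.png",1.2)
c=env.read_camera("top");np.savez("top15.npz",**c);crop(c,230,150,120,140,4,"pics/t15.png",2)
o=env.get_obs();p=np.array(o["tool_pos"]);d=p[:2]-[.5875,-.1184];print(p,o["tool_rot"],o["force"],np.linalg.norm(d),np.degrees(np.arctan2(-d[1],-d[0])),np.round(o["qpos"],1))
E
```

```text
time_s: 20.12
tool_pos: [0.4833, -0.1876, 0.0451]
tool_rot: [-179.7, 0.0, 30.5]
force: [-0.7, 5.7, 4.2]
grip_width: 0.0459
[ 0.48367456 -0.18851747  0.04518072] [-1.79865411e+02  2.26674028e-02  3.03276617e+01] [-0.35089917  3.03550404  1.46986694] 0.12528440223980608 34.03273071453385 [-23.9  17.5  48.  114.7 -16.   54.6 -27.5]
```

View pics/s15.png

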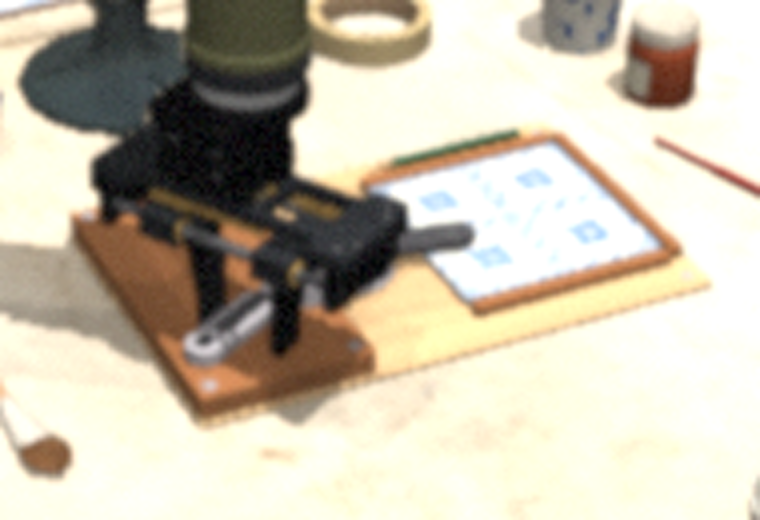

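View pics/t15.png

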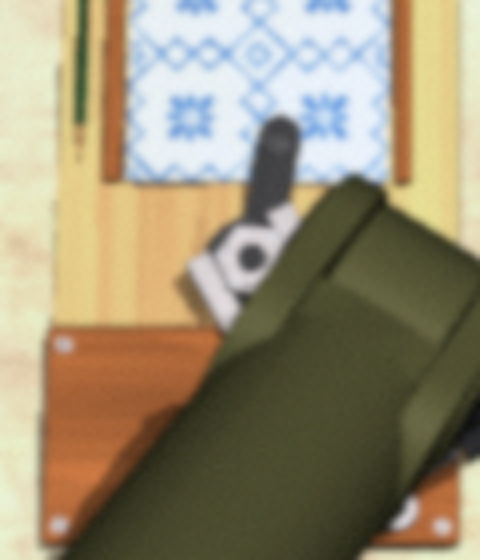

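```bash
python3 - <<'E'
from h import *
c=dict(np.load("top15.npz"))
P=lambda x,y,z:pix2plane(c,230+(x+.5)/4-.5,150+(y+.5)/4-.5,z)
dg=lambda a,b:np.degrees(np.arctan2(*(b-a)[1::-1]))
st=P(252,258,.052);t=P(281,118,.02);b=P(272,175,.02);print(st,t,dg(st,t),dg(b,t),np.linalg.norm((t-st)[:2]), "tile",dg(P(390,183,.014),P(125,185,.014))-90)
E
```

```text
[ 0.58667093 -0.11779732  0.052     ] [ 0.67486039 -0.13222828  0.02      ] -9.293282846795842 -8.640628616043891 0.08936236530447965 tile 0.11543527574505674
```

The dog is at about -9°, so I'll push roughly 9° more.

```bash
python3 -m pendant '[{"rx":0,"ry":0,"rz":-2,"tx":0.4,"ty":4.4,"tz":0,"jaw":46},{"rx":0,"ry":0,"rz":-2,"tx":0.4,"ty":4.4,"tz":0,"jaw":46},{"rx":0,"ry":0,"rz":-2,"tx":0.4,"ty":4.4,"tz":0,"jaw":46},{"rx":0,"ry":0,"rz":-2,"tx":0.4,"ty":4.4,"tz":0,"jaw":46},{"rx":0,"ry":0,"rz":0,"tx":0,"ty":0,"tz":0,"jaw":46},{"rx":0,"ry":0,"rz":0,"tx":0,"ty":0,"tz":0,"jaw":46}]'; python3 - <<'E'
from h import *
c=env.read_camera("top");np.savez("top16.npz",**c);crop(c,230,150,120,140,4,"pics/t16.png",2)
o=env.get_obs();p=np.array(o["tool_pos"]);d=p[:2]-[.5875,-.1184];print(p,o["tool_rot"],o["force"],np.linalg.norm(d),np.degrees(np.arctan2(-d[1],-d[0])))
E
```

```text
time_s: 20.72
tool_pos: [0.4947, -0.2027, 0.0451]
tool_rot: [-179.9, 0.0, 38.3]
force: [-0.4, 3.3, 0.5]
grip_width: 0.046
[ 0.4947281  -0.20270924  0.04513746] [-1.79952952e+02 -1.42697003e-03  3.83100723e+01] [-0.46887862  3.21831471  0.10797573] 0.12535818000944307 42.26393461502537
```

View pics/t16.png

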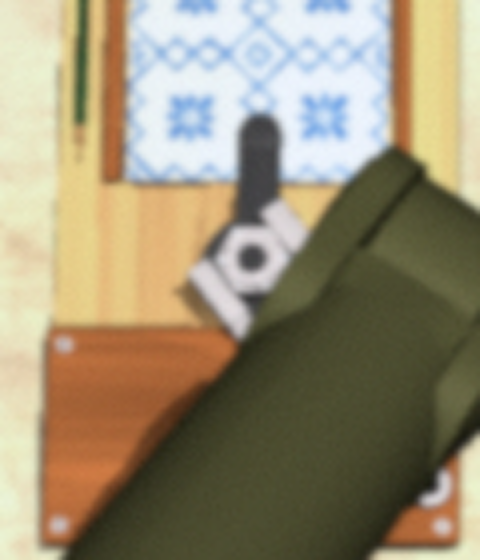

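The dog at (260,116) now points straight across the tile edge, within about 1–2°. I'll back the finger off the handle, lift away and check.

```bash
python3 -m pendant '[{"rx":0,"ry":0,"rz":0,"tx":0,"ty":-3,"tz":0,"jaw":46},{"rx":0,"ry":0,"rz":0,"tx":0,"ty":-4,"tz":0,"jaw":46},{"rx":0,"ry":0,"rz":0,"tx":0,"ty":-2,"tz":0,"jaw":46},{"rx":0,"ry":0,"rz":0,"tx":0,"ty":0,"tz":0,"jaw":46},{"rx":0,"ry":0,"rz":0,"tx":0,"ty":0,"tz":-8,"jaw":46},{"rx":0,"ry":0,"rz":0,"tx":0,"ty":0,"tz":-15,"jaw":46},{"rx":0,"ry":0,"rz":0,"tx":0,"ty":0,"tz":-30,"jaw":46},{"rx":0,"ry":0,"rz":0,"tx":0,"ty":0,"tz":-30,"jaw":46},{"rx":0,"ry":0,"rz":0,"tx":0,"ty":30,"tz":-10,"jaw":46},{"rx":0,"ry":0,"rz":0,"tx":0,"ty":30,"tz":0,"jaw":46},{"rx":0,"ry":0,"rz":0,"tx":0,"ty":30,"tz":0,"jaw":46},{"rx":0,"ry":0,"rz":0,"tx":0,"ty":30,"tz":0,"jaw":46},{"rx":0,"ry":0,"rz":0,"tx":0,"ty":30,"tz":0,"jaw":46},{"rx":0,"ry":0,"rz":0,"tx":0,"ty":0,"tz":0,"jaw":46},{"rx":0,"ry":0,"rz":0,"tx":0,"ty":0,"tz":0,"jaw":46}]'; python3 - <<'E'
from h import *
c=env.read_camera("top");np.savez("top17.npz",**c);crop(c,230,170,120,120,5,"pics/t17.png",2)
s=env.read_camera("scene");crop(s,230,180,190,130,4,"pics/s17.png",1.2)
E
```

```text
time_s: 22.02
tool_pos: [0.5823, -0.3159, 0.1383]
tool_rot: [180.0, 0.1, 38.3]
force: [-0.1, 0.1, 0.3]
grip_width: 0.0458
```

View pics/t17.png

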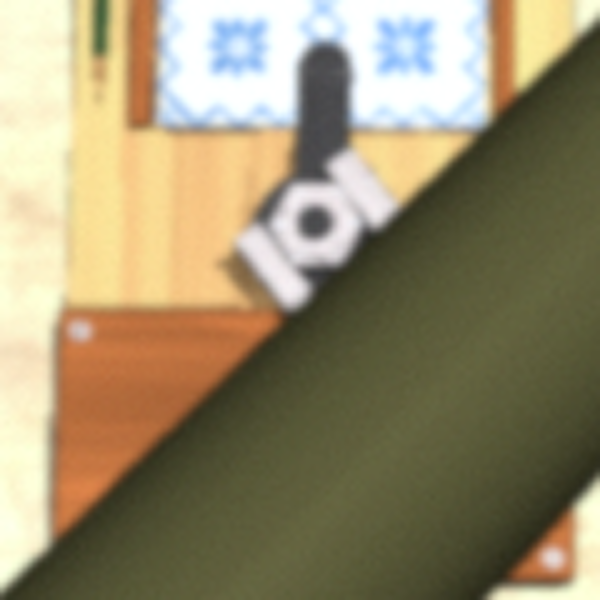

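View pics/s17.png

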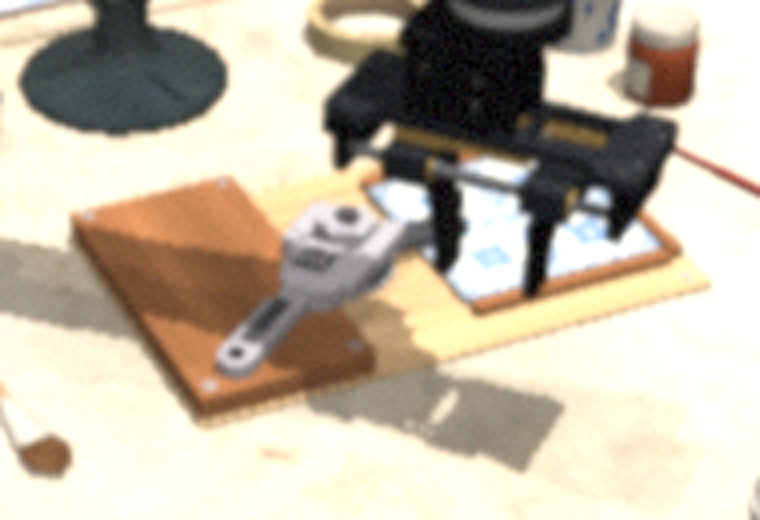

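```bash
python3 -m pendant '[{"rx":0,"ry":0,"rz":0,"tx":-22,"ty":28,"tz":-10,"jaw":46},{"rx":0,"ry":0,"rz":0,"tx":-22,"ty":28,"tz":-10,"jaw":46},{"rx":0,"ry":0,"rz":0,"tx":-22,"ty":28,"tz":-10,"jaw":46},{"rx":0,"ry":0,"rz":0,"tx":-22,"ty":28,"tz":-10,"jaw":46},{"rx":0,"ry":0,"rz":0,"tx":-22,"ty":28,"tz":0,"jaw":46},{"rx":0,"ry":0,"rz":0,"tx":-22,"ty":28,"tz":0,"jaw":46},{"rx":0,"ry":0,"rz":0,"tx":0,"ty":0,"tz":0,"jaw":46},{"rx":0,"ry":0,"rz":0,"tx":0,"ty":0,"tz":0,"jaw":46}]'; python3 - <<'E'
from h import *
c=env.read_camera("top");np.savez("top18.npz",**c);crop(c,230,170,120,120,5,"pics/t18.png",2)
E
```

```text
time_s: 22.78
tool_pos: [0.5812, -0.5294, 0.1783]
tool_rot: [-180.0, 0.1, 38.2]
force: [-0.2, 0.7, -0.1]
grip_width: 0.046
```

View pics/t18.png

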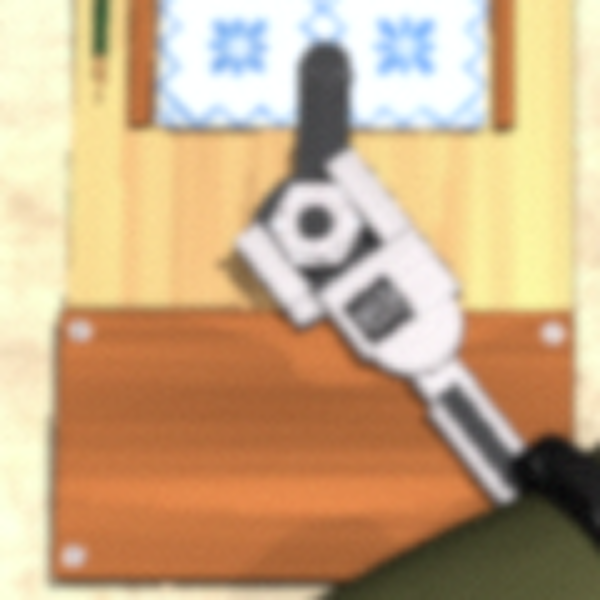

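The wrench is seated and the dog is square. I want a careful check of the jaw opening, so I'll rectify the picture along the wrench's axes at jaw-top height.

```bash
cat > rect.py <<'E'
from h import *
import sys
def rect(fn,out,hexc,yaw,z):
    c=dict(np.load(fn)); a=np.radians(yaw); ex=np.array([np.cos(a),np.sin(a),0]);ey=np.array([-np.sin(a),np.cos(a),0])
    s=6 # px/mm ; image x right = wrench x, up = wrench y
    src=[];dst=[]
    for X,Y in [(-60,-45),(40,-45),(40,45),(-60,45)]:
        w=np.array([*hexc,z])+(ex*X+ey*Y)*1e-3; src.append(proj(c,w)); dst.append(((X+60)*s,(45-Y)*s))
    H=cv2.getPerspectiveTransform(np.float32(src),np.float32(dst))
    im=cv2.warpPerspective(c["img"],H,(600,540),flags=cv2.INTER_CUBIC); im=np.clip(im.astype(float)*2,0,255).astype(np.uint8)
    cv2.imwrite(out,im[:,:,::-1]); return im
if __name__=="__main__":
    hc=(.5868,-.1180)
    rect("top0.npz","pics/r0.png",hc,-36.5,.044); rect("top8.npz","pics/r8.png",hc,-33.4,.044)
    for y in [39]: rect("top18.npz","pics/r18.png",hc,y,.044)
    a=np.hstack([cv2.resize(cv2.imread(f"pics/r{k}.png"),(400,360)) for k in (8,18)]); cv2.imwrite("pics/rr.png",a)
E
python3 rect.py
```

```text
(no output)
```

View pics/r18.png

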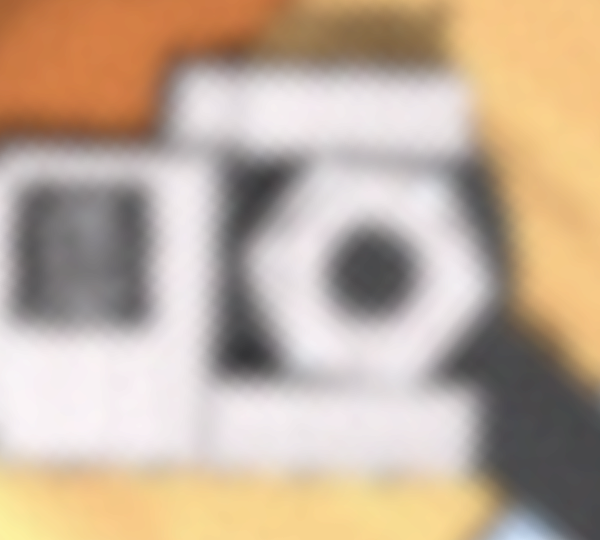

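View pics/r8.png

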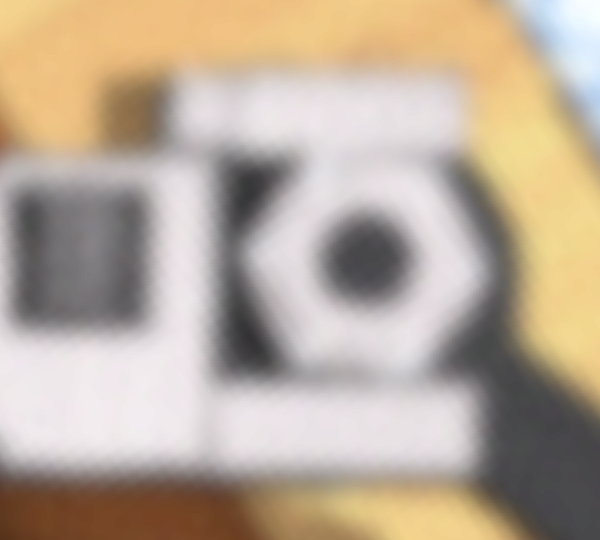

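View pics/r0.png

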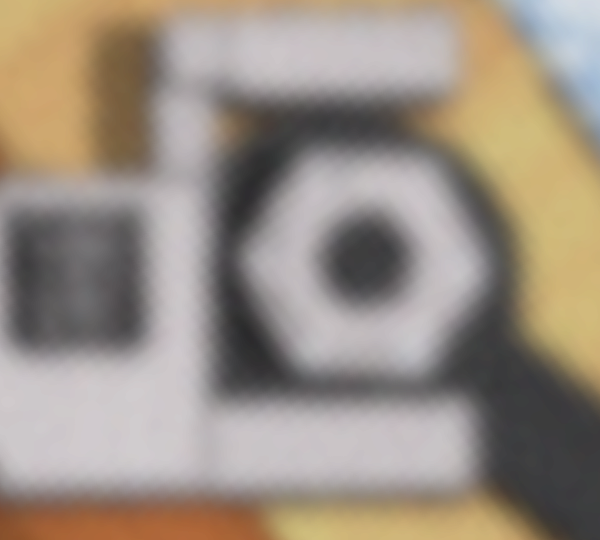

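The rectified views show both jaws on the hex flats. The opening measures 37.2 ± 1 mm, against 49 mm at the start. The throat is about 25 mm from the hex centre and the dog is within about 2° of square. The hand is clear of everything, so I'm handing in.

```bash
python3 - <<'E'
from cell import env
o=env.get_obs(); print(o["time_s"],o["force"],max(abs(o["joint_velocities"])))
print(env.sign_off())
E
```

```text
22.8333 [ 1.66228969  0.20576792 -0.08367735] 2.420020473584854
the job is handed in; nothing more can be done
None
```

I closed the wrench onto the hexagon and used its handle to swing the dog over the tile, then handed the job in at 22.8 s. It gave no verdict.

**What I did:**
- I rolled the worm with the closed fingertips in six strokes, until it stalled at about 17 N of drag with the jaws on the hexagon.
- I then straddled the handle with the fingers and pushed it round about 72°. I backed off and moved the hand well clear.

**Last checks, from the top camera:**

| Check | Reading | Limit |
|---|---|---|
| Dog angle from square | about 2° (one reading, by eye) | 11° |
| Jaw opening beyond 36 mm | about 1.2 mm, ± 1 mm | 2 mm |
| Wrench mouth to hexagon centre | about 1 mm | 10 mm |

- **Wrench and surroundings:** the wrench lay flat. The tile showed no shift in the views I had, and the hand never went near the pot or jar, though I did not measure either.
- **Jaw fit:** this is the least certain check, because the top of its error range just passes 2 mm. The hard stall suggests the fit is really tighter than the picture shows.
- **Fingertip force:** on the last confirming stroke the downward press on the worm rose to about 26 N, above the 6 to 15 N advised. It was a fingertip contact and the wrist force stayed well under its 120 N limit.
- **Camera disagreement:** the scene camera read about 1.3 px off vertically. I took positions from the top camera, which matched once that offset was allowed for.

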